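# Put the lathe tools away in their shadow-foam drawer

### The arm

A 7-joint arm with a two-finger parallel gripper is mounted at the origin on the work surface. World frame = base frame: x ahead of the robot, y to its left, z up, the work surface at z = 0. Lengths are in m, angles in rad, forces in N, time in s.
With the tool pointing down it reaches from about 0.35 to 0.9 m from the base axis. Payload 8.1 kg.
Tool frame: the origin (TCP) lies midway between the tips of the shut fingers; the grasp point (between the pads) lies 19 mm behind it; x points along the fingers, z is the direction in which the jaws open and shut, and the axes are right-handed (so a half turn about x gives the same grasp; the last joint's range is limited). The gripper opens to 92 mm and grips with 3 to 60 N. Pads are 19 mm wide; open, the fingers measure 130 mm over their backs; the gripper's body (75 mm by 190 mm) begins 47 mm behind the grasp point.
Start: joints at [-1.392, 0.434, 0.025, 1.573, -0.012, 1.134, -0.075], TCP at [0.174, 0.6, 0.227] pointing down, gripper open.
Joint ranges: [-2.62, 2.62], [-0.44, 2.09], [-1.27, 1.32], [0.08, 2.57], [-1.32, 4.46], [0.12, 2], [-2.74, 2.74]. Speed limits (rad/s): [2.22, 2.22, 3.01, 3.01, 3.14, 3.14, 3.14].

### API

Orientations are given as a rotation vector (axis times angle).
In Python, from cell import arm, optics, finder gives the robot as it stands.
- The arm moves only by the tool send_rows, never from a script. Its argument "rows" is a list that holds one entry, the list of rows, each a list of 7 numbers: the shift along the tool's x, y, z in mm, then the turn, a rotation vector about the tool's x, y, z in degrees, then the opening in per cent of the stroke, from 0 (shut) to 100 (fully open). A call has exactly 8 rows; each row is the pose to reach, as a shift and turn from the pose commanded when the call began, along the tool's axes at that moment; what a row does not reach only later rows make up. A row lasts 1/10 s, in which the tool goes at most 50 mm and 8.59 degrees, less where a joint would pass 70% of its speed; a pose out of reach is approached as far as the arm can. A call with a gripper value outside its range is refused whole. The fingers move at their own pace and stop on an object; "grip_force" is the grip in N (left out, the last holds). Time passes only in rows, so rows that repeat a pose let the fingers close, or fill a call up. It gives the time, the measured TCP pose, the force and the opening at its end, in the units of the state.
- arm.observe(): the state, without advancing time (a new reading comes with each control period).
- optics.get_image(name): name is "scene" or "top" or "wrist"; returns (picture, depth): 384x512x3 uint8, red, green, blue; 384x512 float32, m along the optical axis (not along the pixel's ray), 0 where there is no reading.
- optics.get_calibration(name): a dict with "camera_matrix" (3x3 intrinsics, pixels), "position" and "orientation" of the camera in the world; the wrist camera has in their place "T_tool_cam" (4x4, takes a point from camera to tool coordinates, whose origin is the TCP and whose axes are the tool frame's). Camera axes: x right, y up, looking along -z (the intrinsics and any distortion apply to the point x, -y, -z); pixel columns grow to the right and rows downward; lengths in m; the calibration is good to about 2 mm. A picture is of the moment at which its call begins: read the wrist's pose just before it. get_calibration takes no time and is no camera call.
- arm.sign_off(): hands the job in, once; it reports no verdict.
Trained networks look in the newest picture that a camera, given by its name, has taken for a name from the list of things; names that differ only in an ending like _2 or _b are one class to them, and where a whole thing is asked for, a point or a joint stands for the part that bears it (a point fixed in the world has none). Each returns a list of dicts, best first, with "confidence" (0 to 1); they miss things now and then, are a little off and sometimes report something else, mostly with a low value. They report only what shows in the picture. A call takes as long as a camera call. They do not tell look-alikes from the thing itself.
- finder.search_frame(camera, thing): "bbox" ([left, top, width, height] in pixels, round what is visible of it).
- finder.regions_of(camera, thing): "region" (384x512 bool, what is visible of it) and "bbox" ([left, top, width, height] in pixels, round what is visible of it).
- finder.place_of(camera, thing): "xy" ([column, row] in pixels: a listed point, or the origin of a listed thing).
The state is a dict: "clock": time; "joints": joint angles; "dq": joint speeds; "joint_efforts": joint torques, N m; "position": TCP position; "ee_rot": TCP orientation; "force": force on the tool from outside, world axes, zero at the start; "ft_torque": the same for the moment, N m; "width": opening from 0.0 (shut) to 1.0 (fully open).
Only numpy, scipy, OpenCV 4.12 (cv2) and the standard library are available. Lean on these libraries where they do the work, as an engineer would, in place of code of your own. Each camera call takes 0.05 s, during which the arm holds its last target.

### The job

Put the lathe tools away: lay the spanner, the caliper and the T-handled chuck key, each in its own cut-out in the foam of the open chest drawer, flat on the pocket floor. Set each tool down, do not drop it, and leave the other things where they stand. When all three are home, push the drawer fully shut without slamming it and let go.

Things in the scene. Friction and masses are not known exactly. Their poses are not given: they have to be found in the camera images.
- spanner_mid (a point): Combination spanner of bright steel, 164 mm long, flat on the bench: open two-pronged jaw at its +x end, ring at its -x end, straight flat shank between, 13 mm wide and 7 mm thick (1.5 to 8.5 mm above the underside). This point: middle of the shank, half-way up (5 mm above the underside); x along the spanner to the open jaw, z up. Grip it here, across the shank. About 130 g.
- spanner_end (a point): Point in the spanner's open jaw, 62 mm along +x from point spanner_mid, same height. Jaw end: 44 mm wide, 10 mm thick, its far edge 83 mm from the mid point. Ring end: 27 mm across, 10 mm thick, far edge at x = -81 mm.
- caliper_mid (a point): Closed, locked vernier caliper of bright steel, 170 mm long, lying flat: beam 14 mm wide, 5 mm thick, x = -105 to +65 mm; sliding body 24 mm wide, 10 mm thick, x = -20 to +46 mm; closed jaws at the +x end. This point: on the sliding body's centre line, 5 mm above the underside; x along the beam to the jaw end, z up. Grip it here, across the 24 mm body. About 140 g.
- caliper_end (a point): Point between the caliper's long jaws, at x = 49, y = -30 mm from point caliper_mid, same height. The jaws (x 33 to 65 mm, 5 mm thick) reach to y = -45 mm (long pair) and y = +21 mm (short pair).
- key_mid (a point): T-handled lathe chuck key of dark steel, lying flat: round stem 12 mm thick along x from -40 to +66 mm, then a 9 mm square end to +81 mm; at x = -40 mm a cross bar 12 mm thick, 96 mm long along y, in a hub 18 mm square. This point: on the stem, half-way up (6 mm above the underside); x along the stem away from the cross bar. Grip it here, across the stem. About 180 g.
- key_end (a point): The square end of the chuck key, 72 mm along +x from point key_mid.
- spanner_pocket (a point): Point of the spanner pocket that point spanner_mid must come to, 5 mm above the pocket floor. The spanner lies in it with its open jaw towards the drawer's handle (spanner x against drawer x). The leftmost pocket seen from the robot. Axes are the drawer's: x into the chest, away from the handle, y left, z up.
- spanner_pocket_end (a point): Where point spanner_end comes to: 62 mm along -x (drawer axes) from point spanner_pocket. Pockets are cut 10 mm deep in dark foam, have a pale floor and leave 4 mm all round the tool.
- caliper_pocket (a point): Point of the caliper pocket that point caliper_mid must come to, 5 mm above the pocket floor. The caliper lies in it with its jaw end into the chest (caliper x along drawer x) and its long jaws to -y. The rightmost pocket seen from the robot. Axes are the drawer's: x into the chest, away from the handle, y left, z up.
- caliper_pocket_end (a point): Where point caliper_end comes to: x = +49, y = -30 mm from point caliper_pocket. At its pocket point each pocket is crossed by a grey-floored finger recess 20 mm deep (10 mm below the pocket floor), 44 mm long along the tool, reaching 35 mm or more to each side of the tool's axis: fingers holding the tool at its mid point fit in there and can open some 10 mm.
- key_pocket (a point): Point of the chuck key pocket that point key_mid must come to, 6 mm above the pocket floor. The key lies in it with its cross bar towards the handle and its stem into the chest (key x along drawer x). The middle, T-shaped pocket. Axes are the drawer's: x into the chest, away from the handle, y left, z up.
- key_pocket_end (a point): Where point key_end comes to: 72 mm along +x from point key_pocket.
- drawer (a joint): How far the chest's top drawer is open, m: 0 shut, 0.24 most; starts at 0.215 to 0.24, with all pockets clear of the chest. It slides along the chest's x with about 3 N of friction and stays where left. Steel tray 262 x 284 mm filled with firm foam, its walls 16 mm and front panel 28 mm above the foam. The chest is fixed, 290 x 310 mm, 125 mm high.
- drawer_handle (a point): Middle of the drawer's handle: a level round bar 11 mm thick, 130 mm long along y, 35 mm in front of the drawer's front panel, 94 mm above the bench. Axes are the drawer's: push along +x (level, into the chest) by the amount that joint drawer reads to shut the drawer.
- oilcan: Bystander: copper oil can, 72 mm across, 92 mm high, with a thin bent spout to 170 mm high reaching 70 mm out along its x; origin under its centre.
- drill_chuck: Bystander: steel drill chuck, 44 mm across, 85 mm high, standing on the bench right of the chest; origin under its centre.
- toolholder: Bystander: dark steel lathe tool-holder block, 65 by 40 by 45 mm, with a steel bar sticking out at +x and screws on top (57 mm high in all); origin under its centre.
- parts_box: Bystander: cardboard tray 150 by 200 by 48 mm of turned parts, on the bench left of the chest; origin under the middle of its long side facing the robot.
Not all that is in view belongs to the job. What is shaped like the part that bears spanner_mid but purple is not meant. Leave any green look-alike of the part that bears caliper_mid alone.

How it is judged:
By the outcome, as a careful person would: the job done as asked, in the order asked, and still so for the second after the job is handed in, with the robot touching nothing.
It also fails if it takes over 72 s, if anything falls off the work surface, if the arm or the gripper's body presses on something with over 40 N, if the wrist force passes 120 N, or if a joint passes its speed limit or range.

## Working session

There is one attempt and no reset: what is moved stays moved. The work goes in short steps, Python scripts to look and compute and a tool call to move; the robot and the scene stay as the last step left them, time stands still between calls to the robot, and variables do not carry over. Pictures are saved under pics/ and viewed, and the job is handed in when it is done.

Besides the shell and the picture viewer there is one more tool, called after ">>>" as name(argument=value, ...), one argument or row to a line, values as JSON. send_rows: Moves the arm, as the interface text tells. Its arguments: {"type":"object","properties":{"rows":{"type":"array"},"grip_force":{"type":"number"}},"required":["rows"]}

```bash
ls -la; mkdir -p pics; cat > h.py <<'E'
import numpy as np, cv2
from scipy.spatial.transform import Rotation as R
from cell import arm, optics, finder
def cam(name):
    c=optics.get_calibration(name); return c
E
python3 - <<'E'
from h import *
s=arm.observe(); print(s)
for n in ["scene","top","wrist"]:
    print(n,optics.get_calibration(n))
for n in ["scene","top"]:
    im,d=optics.get_image(n); cv2.imwrite(f"pics/{n}0.png",cv2.cvtColor(im,cv2.COLOR_RGB2BGR)); np.savez(f"{n}0.npz",im=im,d=d)
print(arm.observe()["clock"])
E
```

```text
total 12
drwxr-xr-x  3 agent agent 4096 Dec  6 12:48 .
drwxr-xr-x 23 root  root  4096 Dec  6 12:48 ..
drwxr-xr-x  2 agent agent 4096 Dec  6 12:48 pics
{'clock': 0.0, 'joints': array([-1.39160088,  0.43518016,  0.02497279,  1.57413239, -0.01157631,
        1.13398093, -0.07510158]), 'dq': array([-0.00090343, -0.00056651, -0.00105584,  0.00086507,  0.00029801,
       -0.00017003, -0.00101434]), 'joint_efforts': array([-8.35196133e-04, -6.67855811e+01,  9.84815732e-01, -3.14465833e+01,
       -6.05247100e-02,  4.29160742e-02,  1.73145072e-04]), 'position': array([0.17371865, 0.59982737, 0.22595793]), 'ee_rot': array([-1.00014985,  1.33062165,  0.99838785]), 'force': array([-0.66647161, -0.4250008 ,  0.3844709 ]), 'ft_torque': array([ 8.44127755e-05, -6.76643985e-03, -2.97583624e-02]), 'width': 0.9992747369866266}
scene {'camera_matrix': array([[429.35726057,   0.        , 255.94005652],
       [  0.        , 429.35726057, 182.23241096],
       [  0.        ,   0.        ,   1.        ]]), 'position': array([ 1.41112157, -1.15996779,  1.00432782]), 'orientation': array([0.94392141, 0.330
[... 159 characters left out ...]
      ,   0.        ,   1.        ]]), 'position': array([ 0.42023376, -0.03202469,  1.21059818]), 'orientation': array([ 0.07415089, -0.07770354, -1.54270039])}
wrist {'camera_matrix': array([[287.54532514,   0.        , 256.54777765],
       [  0.        , 287.54532514, 189.5732748 ],
       [  0.        ,   0.        ,   1.        ]]), 'T_tool_cam': array([[ 2.11963037e-04,  3.01404624e-01, -9.53496307e-01,
        -1.59037015e-01],
       [-5.30664061e-04,  9.53496228e-01,  3.01404481e-01,
         8.24436678e-02],
       [ 9.99999837e-01,  4.42099613e-04,  3.62050558e-04,
         1.06965012e-03],
       [ 0.00000000e+00,  0.00000000e+00,  0.00000000e+00,
         1.00000000e+00]])}
0.1
```

View pics/top0.png

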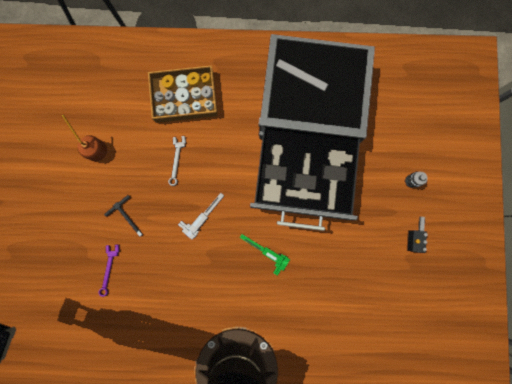

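View pics/scene0.png

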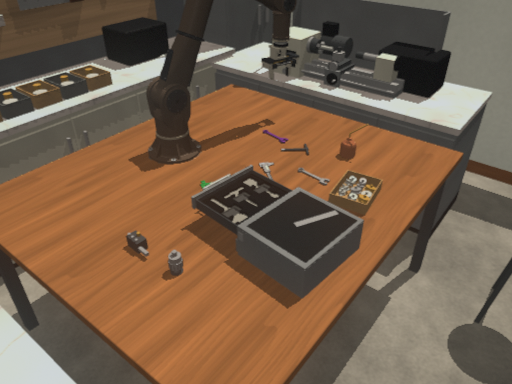

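```bash
cat >> h.py <<'E'
def Tcam(name, s=None):
    c=optics.get_calibration(name); T=np.eye(4)
    if name=="wrist":
        Tt=np.eye(4); Tt[:3,:3]=R.from_rotvec(s["ee_rot"]).as_matrix(); Tt[:3,3]=s["position"]
        return c["camera_matrix"], Tt@c["T_tool_cam"]
    T[:3,:3]=R.from_rotvec(c["orientation"]).as_matrix(); T[:3,3]=c["position"]
    return c["camera_matrix"], T
def on_plane(K,T,uv,z):
    uv=np.atleast_2d(uv).astype(float)
    r=np.c_[(uv[:,0]-K[0,2])/K[0,0], -(uv[:,1]-K[1,2])/K[1,1], -np.ones(len(uv))]@T[:3,:3].T
    k=(z-T[2,3])/r[:,2]
    return T[:3,3]+r*k[:,None]
def with_depth(K,T,uv,d):
    uv=np.atleast_2d(uv).astype(float)
    r=np.c_[(uv[:,0]-K[0,2])/K[0,0], -(uv[:,1]-K[1,2])/K[1,1], -np.ones(len(uv))]*np.asarray(d).reshape(-1,1)
    return r@T[:3,:3].T+T[:3,3]
def proj(K,T,P):
    p=(np.atleast_2d(P)-T[:3,3])@T[:3,:3]
    return np.c_[K[0,0]*p[:,0]/-p[:,2]+K[0,2], K[1,1]*p[:,1]/p[:,2]+K[1,2]]
E
python3 - <<'E'
from h import *
K,T=Tcam("top")
d=np.load("top0.npz")["d"]
Z=dict(spanner_mid=.005,spanner_end=.005,caliper_mid=.005,caliper_end=.005,key_mid=.006,key_end=.006,drawer_handle=.094)
for n in ["spanner_mid","spanner_end","caliper_mid","caliper_end","key_mid","key_end","spanner_pocket","spanner_pocket_end","caliper_pocket","caliper_pocket_end","key_pocket","key_pocket_end","drawer_handle"]:
    for r in finder.place_of("top",n)[:3]:
        u,v=r["xy"]; dd=d[int(round(v)),int(round(u))]
        print(n,round(r["confidence"],2),np.round(r["xy"],1),with_depth(K,T,r["xy"],dd).round(4)[0], on_plane(K,T,r["xy"],Z.get(n,.07)).round(4)[0])
print(arm.observe()["clock"])
E
```

```text
spanner_mid 0.86 [109.5 270. ] [ 2.888e-01  4.018e-01 -2.000e-04] [0.2894 0.4    0.005 ]
spanner_mid 0.64 [175.3 163.7] [0.6271 0.2124 0.0042] [0.6269 0.2123 0.005 ]
spanner_end 0.5 [114.  252.6] [0.3431 0.3883 0.0081] [0.3429 0.3894 0.005 ]
spanner_end 0.34 [184.  118.2] [0.7729 0.1895 0.014 ] [0.7755 0.1911 0.005 ]
caliper_mid 0.67 [201.  222.1] [0.4442 0.1227 0.0114] [0.4444 0.1235 0.005 ]
caliper_end 0.79 [184.3 224.3] [0.436  0.1741 0.0122] [0.4361 0.1754 0.005 ]
caliper_end 0.69 [273.  270.9] [ 0.2998 -0.105   0.0038] [ 0.2999 -0.1049  0.005 ]
key_mid 0.75 [126.1 214.2] [0.4627 0.3584 0.0062] [0.4627 0.3585 0.006 ]
key_end 0.63 [139.6 233.9] [0.4027 0.311  0.0129] [0.4026 0.313  0.006 ]
key_end 0.63 [272.4 191.7] [ 0.538  -0.0936  0.0816] [ 0.5458 -0.0977  0.006 ]
spanner_pocket 0.83 [271.5 173.3] [ 0.5943 -0.0902  0.0719] [ 0.5945 -0.0903  0.07  ]
spanner_pocket_end 0.7 [269.1 189.6] [ 0.5442 -0.0838  0.0793] [ 0.5452 -0.0842  0.07  ]
caliper_pocket 0.64 [334.4 173.3] [ 0.5996 -0.2789  0.0702] [ 0.5997 -0.279   0.07  ]
caliper_pocket 0.5 [183.1 121.5] [0.7656 0.1942 0.0014] [0.746  0.1814 0.07  ]
caliper_pocket_end 0.56 [344.6 159.7] [ 0.6396 -0.3066  0.0815] [ 0.6419 -0.3094  0.07  ]
key_pocket 0.6 [304.4 180.4] [ 0.5754 -0.1889  0.0723] [ 0.5758 -0.1892  0.07  ]
key_pocket_end 0.71 [310.7 155.4] [ 0.6484 -0.2044  0.0885] [ 0.6522 -0.2072  0.07  ]
key_pocket_end 0.37 [269.6 189.2] [ 0.5451 -0.0851  0.0823] [ 0.5465 -0.0857  0.07  ]
drawer_handle 0.93 [299.2 225.7] [ 0.4397 -0.1719  0.0998] [ 0.4398 -0.1726  0.094 ]
0.75
```

```bash
python3 - <<'E'
from h import *
s=arm.observe()
M=R.from_rotvec(s["ee_rot"]).as_matrix(); print(M.round(3)); print(R.from_rotvec([-1.00014985,  1.33062165,  0.99838785]).as_matrix()[:,1])
im,d=np.load("top0.npz")["im"],np.load("top0.npz")["d"]
c=im[90:280,90:360]; cv2.imwrite("pics/topz.png",cv2.cvtColor(cv2.resize(c,None,fx=2.9,fy=2.9,interpolation=cv2.INTER_CUBIC),cv2.COLOR_RGB2BGR))
E
```

```text
[[ 0.    -0.961  0.278]
 [ 0.     0.278  0.961]
 [-1.     0.     0.   ]]
[-9.60540613e-01  2.78139722e-01 -1.61897052e-04]
```

View pics/topz.png

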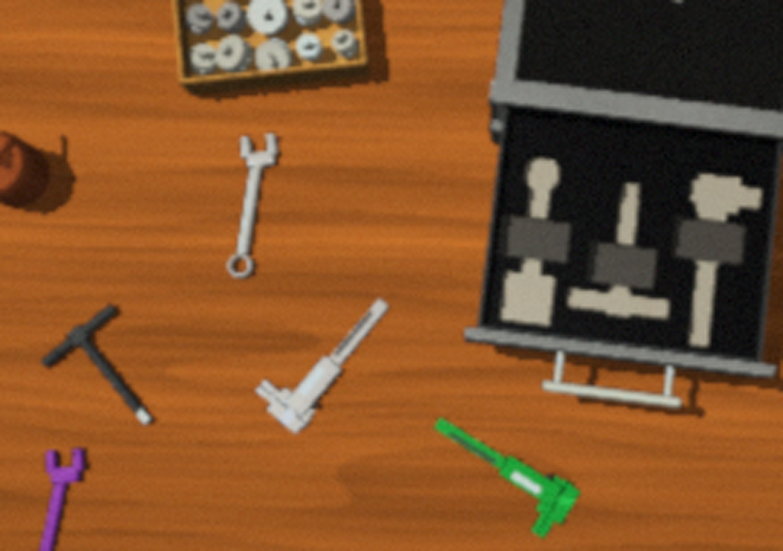

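```bash
cat >> h.py <<'E'
def Rpsi(deg):
    p=np.deg2rad(deg); y=np.array([np.cos(p),np.sin(p),0]); x=np.array([0,0,-1.]); z=np.cross(x,y)
    return np.c_[x,y,z]
def move(xyz,psi,s=None,pos=None,rot=None):
    s=s or arm.observe()
    M=R.from_rotvec(s["ee_rot"]).as_matrix() if rot is None else rot
    p=s["position"] if pos is None else pos
    sh=M.T@(np.asarray(xyz)-p)*1000
    rv=R.from_matrix(M.T@Rpsi(psi)).as_rotvec(degrees=True)
    print("clock",round(s["clock"],2),"pos",s["position"].round(4),"psi",round(np.degrees(np.arctan2(M[1,1],M[0,1])),2),"q",s["joints"].round(2),"F",s["force"].round(1),"w",round(s["width"]*92,1))
    print("ROW",sh.round(1),rv.round(2))
def snap(name,tag):
    s=arm.observe(); im,d=optics.get_image(name); K,T=Tcam(name,s)
    np.savez(f"{tag}.npz",im=im,d=d,K=K,T=T); cv2.imwrite(f"pics/{tag}.png",cv2.cvtColor(im,cv2.COLOR_RGB2BGR))
    return s,im,d,K,T
E
python3 -c "
from h import *
move([.61,.212,.14],172)"
```

```text
clock 0.75 pos [0.1738 0.6004 0.2268] psi 163.85 q [-1.39  0.43  0.03  1.57 -0.01  1.13 -0.08] F [0.  0.3 0.2] w 91.8
ROW [  86.7 -527.  -251.7] [-8.15  0.01 -0.  ]
```

>>> send_rows(
  rows=[
    [[87,-527,-252,-8.15,0,0,60],[87,-527,-252,-8.15,0,0,60],[87,-527,-252,-8.15,0,0,60],[87,-527,-252,-8.15,0,0,60],[87,-527,-252,-8.15,0,0,60],[87,-527,-252,-8.15,0,0,60],[87,-527,-252,-8.15,0,0,60],[87,-527,-252,-8.15,0,0,60]],
  ],
  grip_force=50,
)

```text
clock: 1.55
position: [0.4706, 0.3357, 0.1678]
ee_rot: [-1.106, 1.271, 1.106]
force: [1.2, 1.7, 1.3]
width: 0.6
```

```bash
python3 -c "
from h import *
move([.61,.212,.14],172)"
```

```text
clock 1.55 pos [0.4706 0.3357 0.1678] psi 172.01 q [-0.78  0.41  0.09  1.77 -0.04  0.96  0.76] F [1.2 1.7 1.3] w 55.2
ROW [  27.8 -155.3 -103.2] [0.01 0.04 0.03]
```

>>> send_rows(
  rows=[
    [[28,-155,-103,0,0,0,60],[28,-155,-103,0,0,0,60],[28,-155,-103,0,0,0,60],[28,-155,-103,0,0,0,60],[28,-155,-103,0,0,0,60],[28,-155,-103,0,0,0,60],[28,-155,-103,0,0,0,60],[28,-155,-103,0,0,0,60]],
  ],
)

```text
clock: 2.35
position: [0.6074, 0.2153, 0.1401]
ee_rot: [-1.107, 1.27, 1.108]
force: [-0.1, -0.1, 0.2]
width: 0.597
```

```bash
python3 -c "
from h import *
move([.61,.212,.14],172)
s,im,d,K,T=snap('wrist','w1')
for n in ['spanner_mid','spanner_end']:
    for r in finder.place_of('wrist',n)[:3]: print(n,r,on_plane(K,T,r['xy'],.005).round(4))
for r in finder.regions_of('wrist','spanner_mid')[:2]:
    print(r['confidence'],r['bbox'],r['region'].sum()); np.save('reg.npy',r['region'])
"
```

```text
clock 2.35 pos [0.6074 0.2153 0.1401] psi 172.14 q [-0.5   0.54  0.12  1.63 -0.07  0.97  1.08] F [-0.1 -0.1  0.2] w 54.9
ROW [ 0.1 -3.  -2.9] [ 0.14  0.05 -0.02]
spanner_mid {'xy': [255.4, 208.7], 'confidence': 0.61} [[0.6397 0.2107 0.005 ]]
spanner_end {'xy': [256.8, 254.8], 'confidence': 0.75} [[0.6965 0.2044 0.005 ]]
0.98 [240.7, 133.1, 34.2, 133.8] 1983
0.2 [386.3, 1.9, 84.0, 74.3] 2176
```

View pics/w1.png

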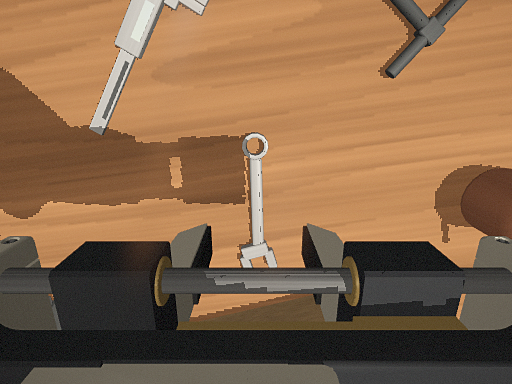

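```bash
python3 - <<'E'
from h import *
f=np.load("w1.npz"); im,d,K,T=f["im"],f["d"],f["K"],f["T"]
print("tcp px",proj(K,T,(arm.observe()["position"])[None]), proj(K,T,[[.627,.212,.005]]))
b=np.load("reg.npy")
v,u=np.nonzero(b)
print("mask depth z", np.percentile(with_depth(K,T,np.c_[u,v],d[v,u])[:,2],[5,50,95]))
P=on_plane(K,T,np.c_[u,v],.0085)[:,:2]
# shank rows 168..238
c=[]
for r in range(170,236):
    cc=u[v==r]; c.append([cc.mean(),r,len(cc)])
c=np.array(c); print("width px",c[:,2].mean())
Q=on_plane(K,T,c[:,:2],.0085)[:,:2]
m=Q.mean(0); dirv=np.linalg.svd(Q-m)[2][0]; dirv*=np.sign(dirv[0])
print("heading",np.degrees(np.arctan2(dirv[1],dirv[0])), "resid mm",1000*np.std((Q-m)@[-dirv[1],dirv[0]]))
# ring
sel=v<=162
t=(P[sel]-m)@dirv; n=(P[sel]-m)@[-dirv[1],dirv[0]]
print("ring extents t",t.min(),t.max(),"n",n.min(),n.max())
cen=m+dirv*(t.min()+.0005+0) ; print("far edge pt",cen,"mid from edge",cen+dirv*.081)
# ring boundary circle fit, upper half
cn,_=cv2.findContours(b.astype(np.uint8),cv2.RETR_EXTERNAL,cv2.CHAIN_APPROX_NONE)
cn=max(cn,key=len)[:,0,:].astype(float); cn=cn[cn[:,1]<158]
for z in (.005,.010):
    B=on_plane(K,T,cn,z)[:,:2]; A=np.c_[2*B,np.ones(len(B))]; x=np.linalg.lstsq(A,(B**2).sum(1),rcond=None)[0]
    print(z,"circle",x[:2],"rad",np.sqrt(x[2]+x[0]**2+x[1]**2),"mid",x[:2]+dirv*.0675)
E
```

```text
tcp px [[253.49753514 240.27312899]] [[254.96675046 197.66087409]]
mask depth z [0.00485449 0.01196134 0.01378667]
width px 0.0<stdin>:11: RuntimeWarning: Mean of empty slice.
  ret = ret.dtype.type(ret / rcount)
Traceback (most recent call last):
numpy.linalg.LinAlgError: SVD did not converge
```

```bash
cat > span.py <<'E'
from h import *
f=np.load("w1.npz"); im,d,K,T=f["im"],f["d"],f["K"],f["T"]
b=np.load("reg.npy")
v,u=np.nonzero(b)
print("mask depth z", np.percentile(with_depth(K,T,np.c_[u,v],d[v,u])[:,2],[5,50,95]))
P=on_plane(K,T,np.c_[u,v],.0085)[:,:2]
c=[]
for r in range(170,236):
    cc=u[v==r]; c.append([cc.mean(),r,len(cc)])
c=np.array(c); print("width px",c[:,2].mean())
Q=on_plane(K,T,c[:,:2],.0085)[:,:2]
m=Q.mean(0); dirv=np.linalg.svd(Q-m)[2][0]; dirv*=np.sign(dirv[0])
print("heading",np.degrees(np.arctan2(dirv[1],dirv[0])), "resid mm",1000*np.std((Q-m)@[-dirv[1],dirv[0]]))
cn,_=cv2.findContours(b.astype(np.uint8),cv2.RETR_EXTERNAL,cv2.CHAIN_APPROX_NONE)
cn=max(cn,key=len)[:,0,:].astype(float); cn=cn[cn[:,1]<158]
for z in (.005,.010):
    B=on_plane(K,T,cn,z)[:,:2]; A=np.c_[2*B,np.ones(len(B))]; x=np.linalg.lstsq(A,(B**2).sum(1),rcond=None)[0]
    print(z,"circle",x[:2],"rad",np.sqrt(x[2]+x[0]**2+x[1]**2),"mid",x[:2]+dirv*.0675, "line off mm", 1000*(x[:2]-m)@[-dirv[1],dirv[0]])
E
python3 - <<'E'
from h import *
r=finder.regions_of('wrist','spanner_mid')[0]; print(r['confidence'],r['bbox']); np.save('reg.npy',r['region'])
E
python3 span.py; python3 - <<'E'
import numpy as np,cv2
im=np.load("w1.npz")["im"].copy(); b=np.load("reg.npy")
c=im.copy(); e=b&~cv2.erode(b.astype(np.uint8),np.ones((3,3))).astype(bool); c[e]=[255,0,0]
c=np.hstack([im[120:290,180:340],c[120:290,180:340]])
cv2.imwrite("pics/z1.png",cv2.cvtColor(cv2.resize(c,None,fx=2.4,fy=2.4,interpolation=0),cv2.COLOR_RGB2BGR))
E
```

```text
0.98 [240.7, 133.1, 34.2, 133.8]
mask depth z [0.00657713 0.00975156 0.01165071]
width px 12.090909090909092
heading -6.0359260000533865 resid mm 0.24778518660163917
0.005 circle [0.57077084 0.2196282 ] rad 0.013160473903923048 mid [0.63789663 0.21253044] line off mm 0.17196195811462456
0.01 circle [0.57001172 0.21976219] rad 0.01293676687721416 mid [0.63713751 0.21266443] line off mm 0.22538862328046783
```

View pics/z1.png

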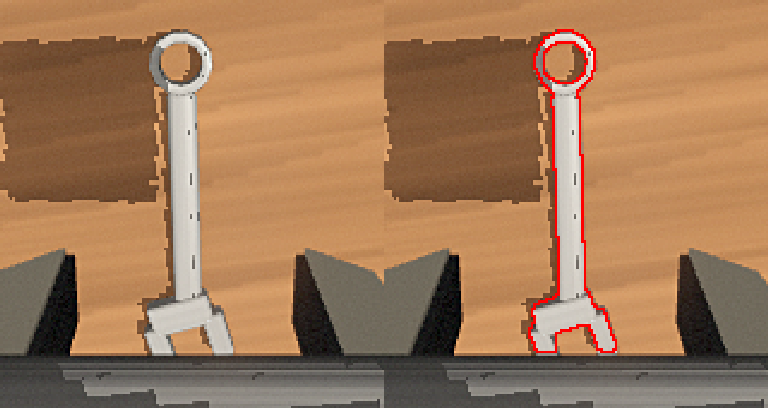

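```bash
python3 -c "
from h import *
move([.637,.2126,.06],174)
move([.637,.2126,.003],174)"
```

```text
clock 2.6 pos [0.6081 0.2142 0.14  ] psi 172.06 q [-0.5   0.54  0.12  1.63 -0.07  0.97  1.08] F [-1.7  0.7  0.6] w 55.4
ROW [ 80.  -28.9   2.4] [-1.94  0.01  0.01]
clock 2.6 pos [0.6081 0.2142 0.14  ] psi 172.06 q [-0.5   0.54  0.12  1.63 -0.07  0.97  1.08] F [-1.7  0.7  0.6] w 55.4
ROW [137.  -28.9   2.4] [-1.94  0.01  0.01]
```

>>> send_rows(
  rows=[
    [[40,-29,2,-2,0,0,60],[80,-29,2,-2,0,0,60],[100,-29,2,-2,0,0,60],[120,-29,2,-2,0,0,60],[130,-29,2,-2,0,0,60],[137,-29,2,-2,0,0,60],[137,-29,2,-2,0,0,60],[137,-29,2,-2,0,0,60]],
  ],
)

```text
clock: 3.4
position: [0.6379, 0.2118, 0.0037]
ee_rot: [-1.132, 1.256, 1.131]
force: [0.1, -0.8, 0.1]
width: 0.599
```

```bash
python3 -c "
from h import *
move([.637,.2126,.003],174)
snap('wrist','w2')"
```

```text
clock 3.4 pos [0.6379 0.2118 0.0037] psi 174.0 q [-0.46  0.74  0.09  1.65 -0.09  0.75  1.14] F [ 0.1 -0.8  0.1] w 55.1
ROW [0.7 1.  0.7] [0.   0.04 0.07]
```

View pics/w2.png

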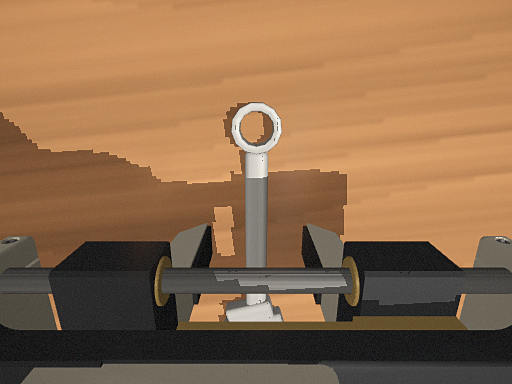

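>>> send_rows(
  rows=[
    [[1,0,0,0,0,0,5],[1,0,0,0,0,0,5],[1,0,0,0,0,0,5],[1,0,0,0,0,0,5],[1,0,0,0,0,0,5],[1,0,0,0,0,0,5],[1,0,0,0,0,0,5],[1,0,0,0,0,0,5]],
  ],
  grip_force=50,
)

```text
clock: 4.25
position: [0.6373, 0.2115, 0.0018]
ee_rot: [-1.132, 1.257, 1.132]
force: [1.4, -0.5, 0.0]
width: 0.132
```

>>> send_rows(
  rows=[
    [[-25,0,0,0,0,0,5],[-70,0,0,0,0,0,5],[-115,0,0,8,0,0,5],[-160,3,-10,16,0,0,5],[-200,6,-30,24,0,0,5],[-235,9,-60,32,0,0,5],[-248,12,-100,40,0,0,5],[-248,16,-145,48,0,0,5]],
  ],
)

```text
clock: 5.05
position: [0.6072, 0.0689, 0.2525]
ee_rot: [-0.489, 1.51, 0.489]
force: [0.3, 0.2, -1.3]
width: 0.132
```

```bash
python3 -c "
from h import *
move([.59,-.02,.25],50)"
```

```text
clock 5.05 pos [0.6072 0.0689 0.2525] psi 125.79 q [-0.46  0.4   0.37  1.6  -0.16  1.17  0.57] F [ 0.3  0.2 -1.3] w 12.1
ROW [  2.3 -62.  -66. ] [75.79  0.28 -0.12]
```

>>> send_rows(
  rows=[
    [[2,-18,-24,8.5,0,0,5],[2,-36,-47,17,0,0,5],[2,-52,-61,25.5,0,0,5],[2,-62,-66,34,0,0,5],[2,-62,-66,42.5,0,0,5],[2,-62,-66,51,0,0,5],[2,-62,-66,59.5,0,0,5],[2,-62,-66,68,0,0,5]],
  ],
)

```text
clock: 5.85
position: [0.5891, -0.0199, 0.2477]
ee_rot: [0.442, 1.526, -0.442]
force: [1.1, -0.6, -1.4]
width: 0.132
```

```bash
python3 -c "
from h import *
move([.59,-.02,.25],-6)"
```

```text
clock 5.85 pos [ 0.5891 -0.0199  0.2477] psi 57.65 q [-0.53  0.4   0.67  1.67 -0.27  1.16 -0.35] F [ 1.1 -0.6 -1.4] w 12.1
ROW [-2.3  0.4  0.8] [ 6.365e+01 -2.000e-02  1.000e-02]
```

>>> send_rows(
  rows=[
    [[-2,0,0,8.5,0,0,5],[-2,0,0,17,0,0,5],[-2,0,0,25.5,0,0,5],[-2,0,0,34,0,0,5],[-2,0,0,42.5,0,0,5],[-2,0,0,51,0,0,5],[-2,0,0,59.5,0,0,5],[-2,0,0,63.6,0,0,5]],
  ],
)

```text
clock: 6.65
position: [0.5891, -0.0197, 0.2496]
ee_rot: [1.285, 1.159, -1.285]
force: [-0.3, 0.2, -0.7]
width: 0.135
```

```bash
python3 -c "
from h import *
move([.59,-.02,.25],-6)
s,im,d,K,T=snap('wrist','w3')
Z=dict(drawer_handle=.094)
for n in ['spanner_pocket','spanner_pocket_end','key_pocket','key_pocket_end','caliper_pocket','caliper_pocket_end']:
    for r in finder.place_of('wrist',n)[:2]:
        u,v=np.round(r['xy']).astype(int); print(n,round(r['confidence'],2),r['xy'],with_depth(K,T,r['xy'],d[v,u]).round(4))
print(arm.observe()['clock'])
"
```

```text
clock 6.65 pos [ 0.5891 -0.0197  0.2496] psi -5.91 q [-0.7   0.48  0.96  1.68 -0.42  1.2  -1.31] F [-0.3  0.2 -0.7] w 12.4
ROW [-0.4  0.9  0.2] [ 0.09 -0.    0.03]
spanner_pocket 0.92 [321.3, 157.8] [[ 0.5963 -0.096   0.0742]]
spanner_pocket_end 0.78 [322.6, 210.8] [[ 0.5327 -0.0934  0.0833]]
key_pocket 0.63 [404.0, 173.3] [[ 0.5674 -0.1936  0.075 ]]
key_pocket_end 0.59 [411.8, 111.2] [[ 0.6398 -0.194   0.084 ]]
caliper_pocket 0.95 [486.2, 142.6] [[ 0.5943 -0.287   0.0741]]
caliper_pocket_end 0.4 [402.7, 171.9] [[ 0.5685 -0.1931  0.0726]]
7.0
```

View pics/w3.png

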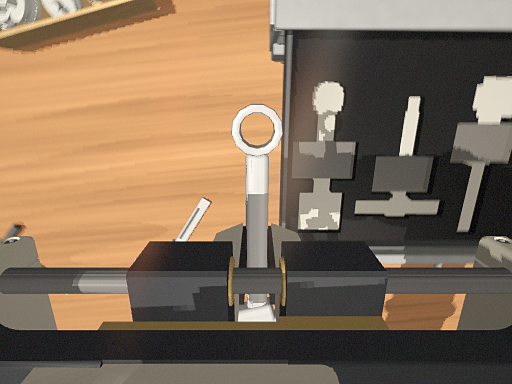

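```bash
cat >> h.py <<'E'
def rectify(im,K,T,org,head,z,xr,yr,px):
    """ortho view: image right = -y', up = +x' of frame at org heading head; returns image"""
    c,s_=np.cos(np.radians(head)),np.sin(np.radians(head))
    W=int((yr[1]-yr[0])/px); H=int((xr[1]-xr[0])/px)
    jj,ii=np.meshgrid(np.arange(W),np.arange(H))
    xl=xr[1]-ii*px; yl=yr[1]-jj*px
    X=org[0]+c*xl-s_*yl; Y=org[1]+s_*xl+c*yl
    uv=proj(K,T,np.c_[X.ravel(),Y.ravel(),np.full(X.size,z)]).astype(np.float32).reshape(H,W,2)
    return cv2.remap(im,uv[...,0],uv[...,1],cv2.INTER_LINEAR)
E
python3 - <<'E'
from h import *
f=np.load("w3.npz"); im,d,K,T=f["im"],f["d"],f["K"],f["T"]
# heights histogram in drawer
v,u=np.mgrid[80:235,290:512]; v,u=v.ravel(),u.ravel(); P=with_depth(K,T,np.c_[u,v],d[v,u])
h,e=np.histogram(P[:,2],bins=np.arange(.06,.14,.002)); print(list(zip(e[:-1].round(3),h)))
g=rectify(im,K,T,[.5963,-.094],-6,.093,(-.13,.13),(-.24,.06),.0004)
cv2.imwrite("pics/r3.png",cv2.cvtColor(g,cv2.COLOR_RGB2BGR)); print(g.shape)
E
```

```text
[(np.float64(0.06), np.int64(0)), (np.float64(0.062), np.int64(0)), (np.float64(0.064), np.int64(0)), (np.float64(0.066), np.int64(0)), (np.float64(0.068), np.int64(0)), (np.float64(0.07), np.int64(64)), (np.float64(0.072), np.int64(3827)), (np.float64(0.074), np.int64(2010)), (np.float64(0.076), np.int64(187)), (np.float64(0.078), np.int64(169)), (np.float64(0.08), np.int64(638)), (np.float64(0.082), np.int64(6387)), (np.float64(0.084), np.int64(1179)), (np.float64(0.086), np.int64(444)), (np.float64(0.088), np.int64(501)), (np.float64(0.09), np.int64(1657)), (np.float64(0.092), np.int64(15401)), (np.float64(0.094), np.int64(1804)), (np.float64(0.096), np.int64(0)), (np.float64(0.098), np.int64(0)), (np.float64(0.1), np.int64(0)), (np.float64(0.102), np.int64(0)), (np.float64(0.104), np.int64(0)), (np.float64(0.106), np.int64(0)), (np.float64(0.108), np.int64(0)), (np.float64(0.11), np.int64(0)), (np.float64(0.112), np.int64(0)), (np.float64(0.114), np.int64(0)), (np.float64(0.116), np.int64(0)), (np.float64(0.118), np.int64(0)), (np.float64(0.12), np.int64(0)), (np.float64(0.122), np.int64(0)), (np.float64(0.124), np.int64(0)), (np.float64(0.126), np.int64(0)), (np.float64(0.128), np.int64(0)), (np.float64(0.13), np.int64(0)), (np.float64(0.132), np.int64(0)), (np.float64(0.134), np.int64(0)), (np.float64(0.136), np.int64(0)), (np.float64(0.138), np.int64(0))]
(650, 749, 3)
```

View pics/r3.png

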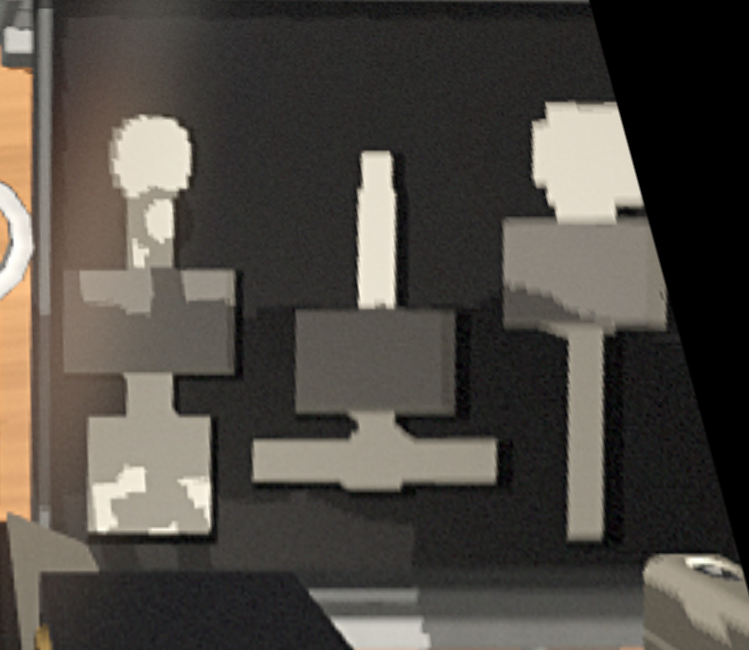

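```bash
python3 - <<'E'
from h import *
f=np.load("w3.npz"); im,d,K,T=f["im"],f["d"],f["K"],f["T"]
r=finder.regions_of('wrist','spanner_mid')[0]; print(r['confidence'],r['bbox']); b=r['region']; np.save('reg3.npy',b)
Tt=optics.get_calibration("wrist")["T_tool_cam"]
def toolplane(uv,xt):
    uv=np.atleast_2d(uv).astype(float)
    q=np.c_[(uv[:,0]-K[0,2])/K[0,0], -(uv[:,1]-K[1,2])/K[1,1], -np.ones(len(uv))]@Tt[:3,:3].T
    k=(xt-Tt[0,3])/q[:,0]; return Tt[:3,3]+q*k[:,None]
v,u=np.nonzero(b)
c=np.array([[u[v==r].mean(),r] for r in range(158,240) if (v==r).sum()>3])
Q=toolplane(c,-.0067)[:,1:]
m=Q.mean(0); dv=np.linalg.svd(Q-m)[2][0]; dv*=np.sign(dv[0])
print("tilt deg", np.degrees(np.arctan2(dv[1],dv[0])))
cn,_=cv2.findContours(b.astype(np.uint8),cv2.RETR_EXTERNAL,cv2.CHAIN_APPROX_NONE)
cn=max(cn,key=len)[:,0,:].astype(float); cn=cn[cn[:,1]<145]
B=toolplane(cn,-.0082)[:,1:]; A=np.c_[2*B,np.ones(len(B))]; x=np.linalg.lstsq(A,(B**2).sum(1),rcond=None)[0]
print("circ",x[:2],np.sqrt(x[2]+x[0]**2+x[1]**2),"mid in tool yz",x[:2]-dv*.0675, "line off",(x[:2]-m)@[-dv[1],dv[0]]*1000)
# ring depth -> tool x
s=b&(np.arange(384)[:,None]<150); vv,uu=np.nonzero(s); p=with_depth(K,Tt,np.c_[uu,vv],d[vv,uu]); print("ring tool x",np.median(p[:,0]))
s=b&(np.arange(384)[:,None]>170); vv,uu=np.nonzero(s); p=with_depth(K,Tt,np.c_[uu,vv],d[vv,uu]); print("shank tool x",np.median(p[:,0]))
E
```

```text
0.96 [230.5, 103.6, 52.2, 219.5]
tilt deg 0.14504278004154958
circ [ 0.06633293 -0.00104523] 0.013078089342426574 mid in tool yz [-0.00116686 -0.00121611] line off -0.024804166548320628
ring tool x -0.008952378579923134
shank tool x -0.007673803912082444
```

```bash
python3 -c "
from h import *
move([.596,-.0964,.125],-6.1)"
```

```text
clock 7.05 pos [ 0.5893 -0.02    0.2498] psi -5.54 q [-0.7   0.48  0.96  1.68 -0.41  1.2  -1.31] F [-0.6  0.  -1.1] w 12.1
ROW [124.8  14.   75.4] [ 0.56 -0.02 -0.  ]
```

>>> send_rows(
  rows=[
    [[10,7,35,0.3,0,0,5],[30,14,65,0.3,0,0,5],[60,14,75.5,0.3,0,0,5],[95,14,75.5,0.3,0,0,5],[115,14,75.5,0.3,0,0,5],[125,14,75.5,0.3,0,0,5],[125,14,75.5,0.3,0,0,5],[125,14,75.5,0.3,0,0,5]],
  ],
)

```text
clock: 7.85
position: [0.5965, -0.0968, 0.1258]
ee_rot: [1.285, 1.158, -1.284]
force: [0.2, -0.1, 0.1]
width: 0.134
```

```bash
python3 -c "
from h import *
move([.596,-.0964,.0875],-6.1)
snap('wrist','w4')
"
```

```text
clock 7.85 pos [ 0.5965 -0.0968  0.1258] psi -5.89 q [-0.48  0.62  0.85  1.79 -0.55  0.98 -1.08] F [ 0.2 -0.1  0.1] w 12.3
ROW [38.3 -0.6 -0.3] [ 0.21  0.01 -0.07]
```

View pics/w4.png

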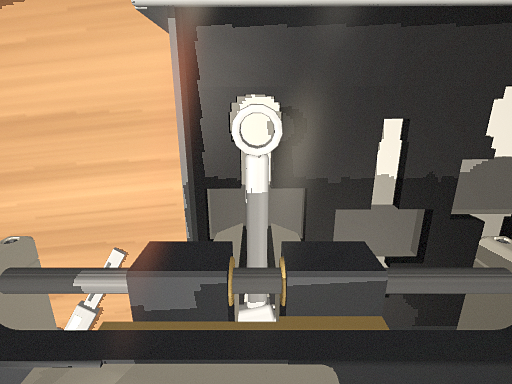

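```bash
python3 -c "
from h import *
f=np.load('w4.npz'); K,T=f['K'],f['T']; s=arm.observe()
M=R.from_rotvec(s['ee_rot']).as_matrix()
for uv,z in (((256,94.5),.0825),((231,125),.0925),((284,125),.0825)): print(uv,(M.T@(on_plane(K,T,uv,z)[0]-s['position'])*1000).round(1))
move([.596,-.0964,.0875],-6.1)
"
```

```text
(256, 94.5) [43.8 84.1 -1.4]
(231, 125) [ 33.7  65.  -17.8]
(284, 125) [43.7 64.1 17.9]
clock 7.9 pos [ 0.5968 -0.0967  0.1261] psi -5.88 q [-0.48  0.62  0.85  1.79 -0.55  0.98 -1.08] F [-0.8 -0.4 -0.5] w 12.1
ROW [38.6 -0.9 -0.3] [ 0.22  0.   -0.11]
```

>>> send_rows(
  rows=[
    [[12,0,0.5,0.2,0,0,5],[22,0,0.5,0.2,0,0,5],[29,0,0.5,0.2,0,0,5],[34,0,0.5,0.2,0,0,5],[37,0,0.5,0.2,0,0,5],[39,0,0.5,0.2,0,0,5],[40,0,0.5,0.2,0,0,5],[40,0,0.5,0.2,0,0,5]],
  ],
)

```text
clock: 8.7
position: [0.5959, -0.097, 0.0849]
ee_rot: [1.287, 1.157, -1.287]
force: [-0.1, 0.1, -1.1]
width: 0.134
```

>>> send_rows(
  rows=[
    [[0.5,0,0,0,0,0,5],[1,0,0,0,0,0,5],[1.2,0,0,0,0,0,5],[1.5,0,0,0,0,0,5],[1.7,0,0,0,0,0,5],[2,0,0,0,0,0,5],[2,0,0,0,0,0,5],[2,0,0,0,0,0,5]],
  ],
)

```text
clock: 9.5
position: [0.5962, -0.097, 0.0837]
ee_rot: [1.288, 1.157, -1.286]
force: [-2.3, 0.7, 9.1]
width: 0.133
```

>>> send_rows(
  rows=[
    [[-0.5,0,0,0,0,0,26],[-0.5,0,0,0,0,0,26],[-0.5,0,0,0,0,0,26],[-0.5,0,0,0,0,0,26],[-8,0,0,0,0,0,26],[-20,0,0,0,0,0,26],[-45,0,0,0,0,0,26],[-80,0,0,0,0,0,26]],
  ],
)

```text
clock: 10.3
position: [0.595, -0.0969, 0.1634]
ee_rot: [1.286, 1.158, -1.289]
force: [0.4, -0.1, -0.1]
width: 0.259
```

```bash
python3 -c "
from h import *
snap('wrist','w5')
move([.52,.06,.22],60)
"
```

```text
clock 10.35 pos [ 0.598  -0.0985  0.1698] psi -6.16 q [-0.51  0.58  0.89  1.75 -0.51  1.06 -1.12] F [ 3.  -1.9  4.7] w 23.8
ROW [ -50.8  -94.3 -149.2] [-66.16   0.22  -0.3 ]
```

View pics/w5.png

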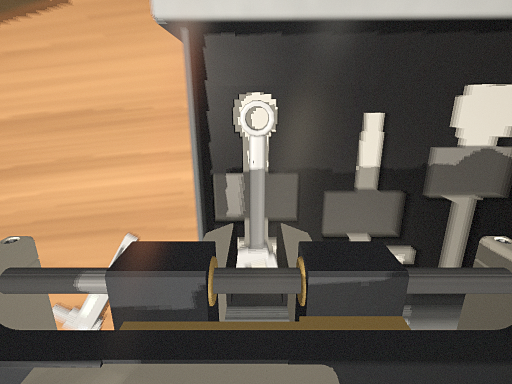

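>>> send_rows(
  rows=[
    [[-25,0,0,-8.5,0,0,40],[-50,0,-10,-17,0,0,40],[-50,-10,-40,-25.5,0,0,50],[-50,-30,-75,-34,0,0,60],[-50,-50,-110,-42.5,0,0,60],[-50,-75,-140,-51,0,0,60],[-50,-94,-149,-59.5,0,0,60],[-50,-94,-149,-66,0,0,60]],
  ],
)

```text
clock: 11.15
position: [0.5162, 0.0636, 0.2135]
ee_rot: [0.405, 1.534, -0.403]
force: [0.2, -0.2, -0.9]
width: 0.597
```

```bash
python3 -c "
from h import *
move([.455,.115,.14],120)
"
```

```text
clock 11.15 pos [0.5162 0.0636 0.2135] psi 60.45 q [-0.72  0.31  0.64  1.88 -0.22  1.02 -0.5 ] F [ 0.2 -0.2 -0.9] w 54.9
ROW [ 73.6  14.4 -78.5] [-5.955e+01 -3.000e-02 -1.000e-01]
```

>>> send_rows(
  rows=[
    [[10,2,-15,-8.5,0,0,60],[25,6,-30,-17,0,0,60],[40,10,-45,-25.5,0,0,60],[55,14,-60,-34,0,0,60],[66,14,-72,-42.5,0,0,60],[73,14,-78,-51,0,0,60],[73,14,-78,-59.5,0,0,60],[73,14,-78,-68,0,0,60]],
  ],
)

```text
clock: 11.95
position: [0.458, 0.1122, 0.1405]
ee_rot: [-0.523, 1.506, 0.522]
force: [0.6, 0.1, -0.2]
width: 0.602
```

```bash
python3 -c "
from h import *
move([.455,.115,.14],139)
s,im,d,K,T=snap('wrist','w6')
for n in ['caliper_mid','caliper_end']:
    for r in finder.place_of('wrist',n)[:2]: print(n,r,on_plane(K,T,r['xy'],.006).round(4))
for i,r in enumerate(finder.regions_of('wrist','caliper_mid')[:2]):
    print(r['confidence'],r['bbox'],r['region'].sum()); np.save(f'reg6_{i}.npy',r['region'])
"
```

```text
clock 11.95 pos [0.458  0.1122 0.1405] psi 128.24 q [-0.62  0.29  0.33  2.07 -0.13  0.8   0.45] F [ 0.6  0.1 -0.2] w 55.4
ROW [ 0.5  4.  -0.6] [-10.76   0.04   0.04]
caliper_mid {'xy': [264.7, 165.4], 'confidence': 0.66} [[0.4549 0.1308 0.006 ]]
caliper_mid {'xy': [73.7, 259.5], 'confidence': 0.56} [[ 0.3505 -0.0932  0.006 ]]
caliper_end {'xy': [278.5, 113.7], 'confidence': 0.71} [[0.433 0.18  0.006]]
caliper_end {'xy': [27.7, 253.1], 'confidence': 0.63} [[ 0.305  -0.1184  0.006 ]]
0.93 [37.3, 225.3, 123.1, 43.2] 755
0.91 [228.9, 103.0, 68.2, 153.1] 3912
```

View pics/w6.png

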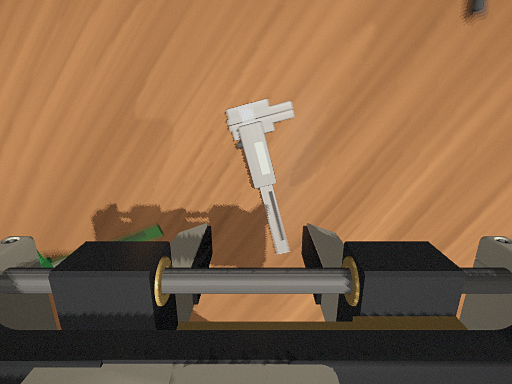

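```bash
cat >> h.py <<'E'
from scipy.optimize import minimize
def render(parts,K,T,p,shape=(384,512),ss=4):
    x,y,th=p; c,s_=np.cos(th),np.sin(th); m=np.zeros((shape[0]*ss,shape[1]*ss),np.uint8)
    for (x0,x1,y0,y1,z0,z1) in parts:
        q=np.array([[a,b] for a in (x0,x1) for b in (y0,y1)])/1000
        P=np.c_[x+c*q[:,0]-s_*q[:,1], y+s_*q[:,0]+c*q[:,1]]
        uv=np.vstack([proj(K,T,np.c_[P,np.full(4,z/1000)]) for z in (z0,z1)])
        hull=cv2.convexHull(((uv+.5)*ss*16).astype(np.float32))
        cv2.fillConvexPoly(m,np.round(hull).astype(np.int32),255,shift=4)
    return cv2.resize(m,(shape[1],shape[0]),interpolation=cv2.INTER_AREA)/255.
def fit(parts,K,T,mask,p0,ignore=None):
    mk=mask.astype(float)
    w=np.ones_like(mk) if ignore is None else (~ignore).astype(float)
    def cost(p):
        r=render(parts,K,T,[p[0]/1000,p[1]/1000,p[2]/50]); return 1-(w*np.minimum(r,mk)).sum()/(w*np.maximum(r,mk)).sum()
    q0=[p0[0]*1000,p0[1]*1000,p0[2]*50]
    best=minimize(cost,q0,method="Nelder-Mead",options=dict(initial_simplex=np.array([q0,np.add(q0,[6,0,0]),np.add(q0,[0,6,0]),np.add(q0,[0,0,6])]),xatol=.02,fatol=1e-4))
    p=best.x; return [p[0]/1000,p[1]/1000,p[2]/50],1-best.fun
CAL=[(-105,65,-7,7,2.5,7.5),(-20,46,-12,12,0,10),(33,65,-45,21,2.5,7.5)]
KEY=[(-40,66,-6,6,3,9),(66,81,-4.5,4.5,2,10),(-46,-34,-48,48,3,9),(-49,-31,-9,9,0,12)]
E
python3 - <<'E'
from h import *
f=np.load("w6.npz"); im,d,K,T=f["im"],f["d"],f["K"],f["T"]; b=np.load("reg6_1.npy")
p,i=fit(CAL,K,T,b,[.455,.131,np.radians(139)]); print(np.array(p).round(4),np.degrees(p[2]),i)
r=render(CAL,K,T,p)>.5
c=im.copy(); e=b&~cv2.erode(b.astype(np.uint8),np.ones((3,3))).astype(bool); c[e]=[255,0,0]
e=r&~cv2.erode(r.astype(np.uint8),np.ones((3,3))).astype(bool); c[e]=[0,0,255]
c=np.hstack([im[90:270,200:320],c[90:270,200:320]])
cv2.imwrite("pics/z6.png",cv2.cvtColor(cv2.resize(c,None,fx=3,fy=3,interpolation=0),cv2.COLOR_RGB2BGR))
v,u=np.nonzero(b); z=with_depth(K,T,np.c_[u,v],d[v,u])[:,2]; print(np.histogram(z,bins=np.arange(-.002,.018,.002)))
E
```

```text
[0.4524 0.1271 2.4755] 141.8347648112092 0.8627382844836764
(array([   7,   63,   33, 1129, 1143,  156, 1211,  155,    0]), array([-0.002,  0.   ,  0.002,  0.004,  0.006,  0.008,  0.01 ,  0.012,
        0.014,  0.016]))
```

View pics/z6.png

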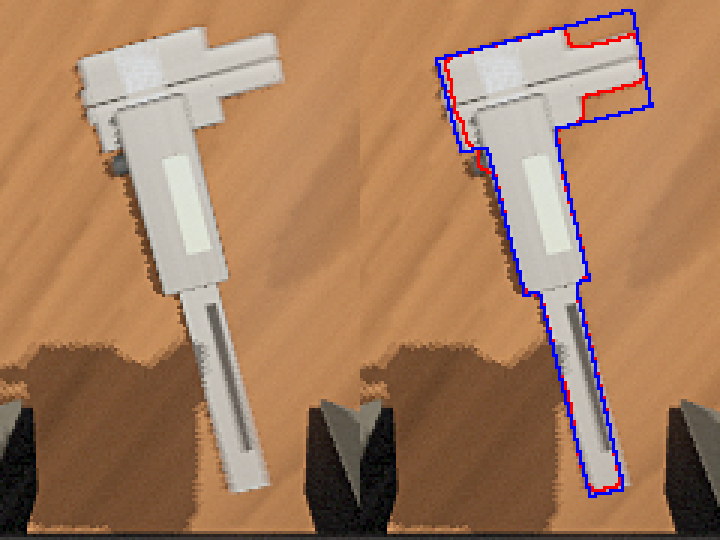

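```bash
python3 - <<'E'
import re
t=open("h.py").read()
t=t[:t.index("CAL=")]+"CAL=[(-105,65,-7,7,1,6),(-20,46,-12,12,0,10),(33,65,-22,21,1,6),(42,56,-45,-22,1,6)]\n"+t[t.index("KEY="):]
open("h.py","w").write(t)
E
cat > f6.py <<'E'
from h import *
f=np.load("w6.npz"); im,d,K,T=f["im"],f["d"],f["K"],f["T"]; b=np.load("reg6_1.npy")
p,i=fit(CAL,K,T,b,[.455,.131,np.radians(139)]); print(np.array(p).round(4),np.degrees(p[2]),i)
r=render(CAL,K,T,p)>.5
c=im.copy(); e=b&~cv2.erode(b.astype(np.uint8),np.ones((3,3))).astype(bool); c[e]=[255,0,0]
e=r&~cv2.erode(r.astype(np.uint8),np.ones((3,3))).astype(bool); c[e]=[0,0,255]
c=np.hstack([im[90:270,200:320],c[90:270,200:320]])
cv2.imwrite("pics/z6b.png",cv2.cvtColor(cv2.resize(c,None,fx=3,fy=3,interpolation=0),cv2.COLOR_RGB2BGR))
move([p[0],p[1],.003],np.degrees(p[2]))
E
python3 f6.py
```

```text
[0.4524 0.1273 2.4719] 141.63116329603315 0.9328355394652486
clock 12.15 pos [0.4582 0.1121 0.1404] psi 127.6 q [-0.62  0.29  0.33  2.07 -0.13  0.8   0.45] F [ 0.3  0.1 -0.2] w 55.0
ROW [137.4  15.6   4.5] [-14.03   0.06   0.03]
```

View pics/z6b.png

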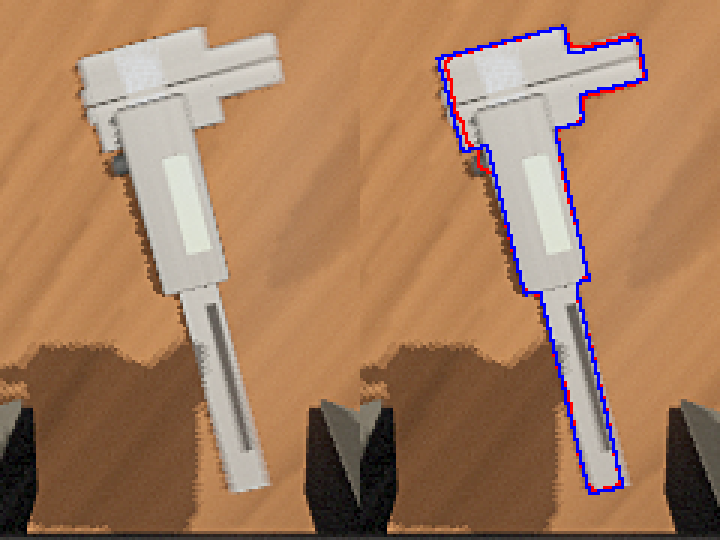

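>>> send_rows(
  rows=[
    [[20,8,3,-7,0,0,60],[50,15.5,4.5,-14,0,0,60],[85,15.5,4.5,-14,0,0,60],[110,15.5,4.5,-14,0,0,60],[127,15.5,4.5,-14,0,0,60],[136,15.5,4.5,-14,0,0,60],[138,15.5,4.5,-14,0,0,60],[138,15.5,4.5,-14,0,0,60]],
  ],
)

```text
clock: 12.95
position: [0.4522, 0.1274, 0.0022]
ee_rot: [-0.706, 1.453, 0.706]
force: [-1.0, -0.2, 0.6]
width: 0.601
```

```bash
python3 -c "
from h import *
snap('wrist','w7')
move([.4524,.1273,.002],141.6)
"
```

```text
clock 13.0 pos [0.4524 0.1275 0.0025] psi 141.84 q [-0.53  0.52  0.18  2.17 -0.21  0.46  0.72] F [ 0.2 -0.2 -0.3] w 55.2
ROW [ 0.5 -0.2 -0.2] [0.24 0.05 0.04]
```

View pics/w7.png

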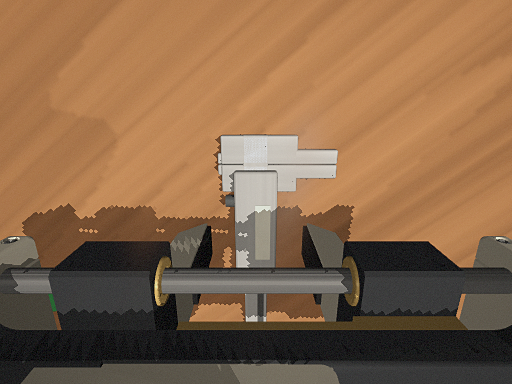

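Well centred between the jaws (body columns 235–278, fingers at ~212 and ~305). Close.

>>> send_rows(
  rows=[
    [[0.5,0,0,0,0,0,15],[0.5,0,0,0,0,0,15],[0.5,0,0,0,0,0,15],[0.5,0,0,0,0,0,15],[0.5,0,0,0,0,0,15],[0.5,0,0,0,0,0,15],[0.5,0,0,0,0,0,15],[0.5,0,0,0,0,0,15]],
  ],
  grip_force=50,
)

```text
clock: 13.8
position: [0.4519, 0.1274, 0.0015]
ee_rot: [-0.707, 1.452, 0.707]
force: [-1.3, -0.3, 5.6]
width: 0.254
```

```bash
python3 - <<'E'
from h import *
s=arm.observe(); print(s["position"],s["width"]*92)
move([.50,.06,.24],90)
# refine pockets from w3/w5: height map orthographic
for tag in ("w5",):
    f=np.load(tag+".npz"); im,d,K,T=f["im"],f["d"],f["K"],f["T"]
    v,u=np.mgrid[20:235,200:512]; v,u=v.ravel(),u.ravel(); P=with_depth(K,T,np.c_[u,v],d[v,u])
    h,e=np.histogram(P[:,2],bins=np.arange(.068,.11,.002)); print(list(zip(e[:-1].round(3).tolist(),h.tolist())))
    # spanner surface: ring/shank
    for uv in ((256,103),(257,150),(258,200),(248,118),(262,118)):
        print(uv,with_depth(K,T,uv,d[uv[1],uv[0]]).round(4))
E
```

```text
[0.45185057 0.12741705 0.00145591] 23.372871282037195
clock 13.8 pos [0.4519 0.1274 0.0015] psi 141.9 q [-0.53  0.53  0.18  2.17 -0.21  0.46  0.73] F [-1.3 -0.3  5.6] w 23.4
ROW [-238.5  -79.5  -23.3] [ 5.19e+01  1.00e-02 -0.00e+00]
[(0.068, 0), (0.07, 44), (0.072, 5895), (0.074, 2952), (0.076, 333), (0.078, 360), (0.08, 736), (0.082, 6378), (0.084, 1039), (0.086, 531), (0.088, 626), (0.09, 4467), (0.092, 38516), (0.094, 3718), (0.096, 43), (0.098, 46), (0.1, 37), (0.102, 37), (0.104, 37), (0.106, 27)]
(256, 103) [[ 0.6731 -0.1037  0.0929]]
(257, 150) [[ 0.637  -0.1006  0.0923]]
(258, 200) [[ 0.5941 -0.0969  0.0913]]
(248, 118) [[ 0.6621 -0.096   0.0837]]
(262, 118) [[ 0.6608 -0.1073  0.0833]]
```

>>> send_rows(
  rows=[
    [[-25,0,0,0,0,0,15],[-70,0,0,8,0,0,15],[-115,0,0,16,0,0,15],[-160,-10,-5,24,0,0,15],[-200,-30,-10,32.5,0,0,15],[-230,-50,-15,41,0,0,15],[-240,-68,-20,49.5,0,0,15],[-240,-80,-23,58,0,0,15]],
  ],
)

```text
clock: 14.6
position: [0.502, 0.0588, 0.2431]
ee_rot: [0.09, 1.566, -0.088]
force: [-0.2, 0.3, -2.9]
width: 0.253
```

```bash
python3 -c "
from h import *
move([.55,-.10,.25],20)
"
```

```text
clock 14.6 pos [0.502  0.0588 0.2431] psi 83.49 q [-0.7   0.24  0.6   1.87 -0.15  1.07 -0.16] F [-0.2  0.3 -2.9] w 23.3
ROW [  -6.9 -152.3   65.7] [63.49  0.12 -0.17]
```

>>> send_rows(
  rows=[
    [[-7,-20,8,8.5,0,0,15],[-7,-45,18,17,0,0,15],[-7,-72,30,25.5,0,0,15],[-7,-100,42,34,0,0,15],[-7,-125,54,42.5,0,0,15],[-7,-145,62,51,0,0,15],[-7,-152,66,59.5,0,0,15],[-7,-152,66,68,0,0,15]],
  ],
)

```text
clock: 15.4
position: [0.5498, -0.1001, 0.2479]
ee_rot: [1.008, 1.324, -1.01]
force: [-0.6, 0.3, -2.0]
width: 0.256
```

```bash
python3 -c "
from h import *
move([.57,-.155,.25],-6)
"
```

```text
clock 15.4 pos [ 0.5498 -0.1001  0.2479] psi 15.4 q [-0.56  0.4   0.9   1.76 -0.34  1.15 -0.86] F [-0.6  0.3 -2. ] w 23.5
ROW [-2.   4.9 58.3] [21.4   0.05  0.03]
```

>>> send_rows(
  rows=[
    [[-2,1,15,6,0,0,15],[-2,3,30,12,0,0,15],[-2,5,45,18,0,0,15],[-2,5,55,21.4,0,0,15],[-2,5,58,21.4,0,0,15],[-2,5,58,21.4,0,0,15],[-2,5,58,21.4,0,0,15],[-2,5,58,21.4,0,0,15]],
  ],
)

```text
clock: 16.2
position: [0.5706, -0.1519, 0.2502]
ee_rot: [1.279, 1.164, -1.278]
force: [0.9, -0.1, -1.9]
width: 0.252
```

```bash
python3 - <<'E'
from h import *
move([.57,-.155,.25],-6)
s,im,d,K,T=snap('wrist','w8')
for n in ['caliper_pocket','caliper_pocket_end','caliper_mid']:
    for r in finder.place_of('wrist',n)[:2]:
        u,v=np.round(r['xy']).astype(int); print(n,round(r['confidence'],2),r['xy'],with_depth(K,T,r['xy'],d[v,u]).round(4))
g=rectify(im,K,T,[.5943,-.287],-6.1,.0925,(-.13,.1),(-.06,.12),.0004)
cv2.imwrite("pics/r8.png",cv2.cvtColor(g,cv2.COLOR_RGB2BGR))
E
```

```text
clock 16.2 pos [ 0.5706 -0.1519  0.2502] psi -5.4 q [-0.48  0.49  0.98  1.68 -0.43  1.21 -1.06] F [ 0.9 -0.1 -1.9] w 23.2
ROW [ 0.2 -0.3  3.2] [ 0.6  -0.04  0.01]
caliper_pocket 0.72 [365.4, 139.2] [[ 0.5952 -0.2801  0.0727]]
caliper_pocket 0.33 [288.9, 105.6] [[ 0.6415 -0.1927  0.0838]]
caliper_pocket_end 0.88 [398.5, 92.1] [[ 0.6442 -0.3107  0.0833]]
caliper_pocket_end 0.19 [362.6, 139.5] [[ 0.5953 -0.2766  0.0734]]
caliper_mid 0.83 [256.4, 247.7] [[ 0.5698 -0.1505  0.2601]]
caliper_mid 0.59 [229.6, 289.9] [[ 0.5978 -0.1451  0.3352]]
```

View pics/w8.png

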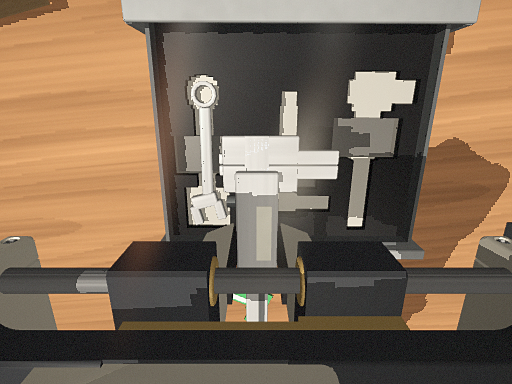

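View pics/r8.png

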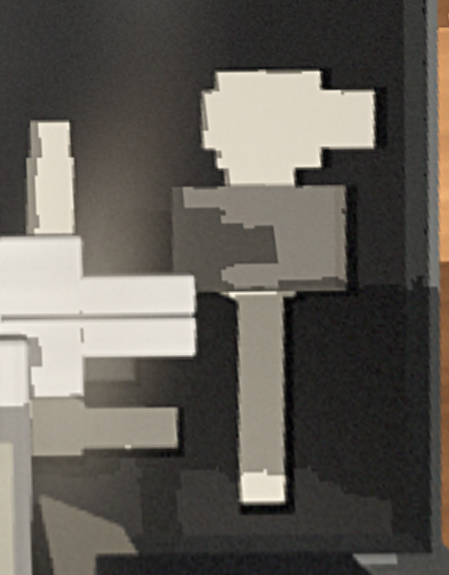

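```bash
cat >> h.py <<'E'
TTC=optics.get_calibration("wrist")["T_tool_cam"]
# pseudo-world "W": x=tool y, y=-tool z, z=-tool x, origin TCP
_B=np.array([[0,1,0,0],[0,0,-1,0],[-1,0,0,0],[0,0,0,1.]])
TW=_B@TTC
def render_pocket(parts,K,T,p,zr,zf,shape=(384,512)):
    a=render([(x0,x1,y0,y1,zr,zr) for (x0,x1,y0,y1,_,_) in parts],K,T,p); b=render([(x0,x1,y0,y1,zf,zf) for (x0,x1,y0,y1,_,_) in parts],K,T,p)
    return np.minimum(a,b)
def infl(parts,m=4): return [(a-m,b+m,c-m,d+m,e,f) for a,b,c,d,e,f in parts]
def fitp(parts,rec,K,T,mask,p0,zr,zf,use):
    """mask: pale floor bool; rec: recess rect excluded; use: bool region to evaluate"""
    mk=mask.astype(float)
    def cost(q):
        p=[q[0]/1000,q[1]/1000,q[2]/50]
        r=render_pocket(parts,K,T,p,zr,zf); ex=render([rec+(zr,zr)],K,T,p)
        w=use*(1-ex)
        return 1-(w*np.minimum(r,mk)).sum()/(w*np.maximum(r,mk)).sum()
    q0=[p0[0]*1000,p0[1]*1000,p0[2]*50]
    b=minimize(cost,q0,method="Nelder-Mead",options=dict(initial_simplex=np.array([q0,np.add(q0,[5,0,0]),np.add(q0,[0,5,0]),np.add(q0,[0,0,4])]),xatol=.02,fatol=1e-4))
    p=b.x; return [p[0]/1000,p[1]/1000,p[2]/50],1-b.fun
def overlay(im,ms,box,name,k=3):
    c=im.copy()
    for r,col in ms:
        e=r&~cv2.erode(r.astype(np.uint8),np.ones((3,3))).astype(bool); c[e]=col
    x0,x1,y0,y1=box; c=c[y0:y1,x0:x1]
    cv2.imwrite(f"pics/{name}.png",cv2.cvtColor(cv2.resize(c,None,fx=k,fy=k,interpolation=0),cv2.COLOR_RGB2BGR))
E
python3 - <<'E'
from h import *
f=np.load("w8.npz"); im,d,K,T=f["im"],f["d"],f["K"],f["T"]
Tool=T@np.linalg.inv(TTC); ztcp=Tool[2,3]; print("tool",Tool[:3,3])
M=Tool[:3,:3]; psi=np.degrees(np.arctan2(M[1,1],M[0,1])); print(psi)
# depth in W frame
v,u=np.mgrid[0:384,0:512]; P=with_depth(K,TW,np.c_[u.ravel(),v.ravel()],d.ravel()).reshape(384,512,3)
zz=P[...,2]
sub=zz[30:230,330:430]; h,e=np.histogram(sub,bins=np.arange(-.20,-.13,.001)); print([(round(a,3),int(n)) for a,n in zip(e,h) if n>150])
np.save("zz8.npy",zz)
r=finder.regions_of('wrist','caliper_mid'); print([(q['confidence'],q['bbox']) for q in r])
for i,q in enumerate(r[:3]): np.save(f"reg8_{i}.npy",q['region'])
E
```

```text
tool [ 0.57062886 -0.1518556   0.25019917]
-5.396904456200255
[(np.float64(-0.178), 482), (np.float64(-0.177), 1079), (np.float64(-0.176), 582), (np.float64(-0.169), 329), (np.float64(-0.168), 1504), (np.float64(-0.167), 1428), (np.float64(-0.166), 368), (np.float64(-0.159), 1155), (np.float64(-0.158), 4693), (np.float64(-0.157), 4270), (np.float64(-0.156), 849), (np.float64(-0.142), 191), (np.float64(-0.141), 178)]
[(0.61, [221.4, 135.1, 117.6, 188.3])]
```

```bash
cat > f8.py <<'E'
from h import *
f=np.load("w8.npz"); im,d,K,T=f["im"],f["d"],f["K"],f["T"]; zz=np.load("zz8.npy")
zr,zf=-157.5,-167.5
Pw=np.r_[.5994,-.2736,0]; Tool=T@np.linalg.inv(TTC); M=Tool[:3,:3]; q=M.T@(Pw-Tool[:3,3]); p0=[q[1],-q[2],0.0]; print("p0",p0)
mask=(zz>-.1715)&(zz<-.1640)
use=np.zeros((384,512)); use[50:235,335:430]=1
PC=infl([(-105,65,-7,7,0,0),(-20,46,-12,12,0,0),(33,65,-22,21,0,0),(33,65,-45,21,0,0)])
PC=infl([(-105,65,-7,7,0,0),(-20,46,-12,12,0,0),(33,65,-22,21,0,0),(40,58,-45,21,0,0)])
p,i=fitp(PC,(-22,22,-45,45),K,TW,mask,p0,zr,zf,use); print("pocket W",np.array(p).round(4),np.degrees(p[2]),i)
overlay(im,[(render_pocket(PC,K,TW,p,zr,zf)>.5,[0,0,255]),(mask&(use>0),[255,0,0])],(320,440,50,240),"z8p",3)
b=np.load("reg8_0.npy"); ig=np.zeros((384,512),bool); ig[238:]=True
C=[(a,b_,c,dd,e-1.5,g-1.5) for a,b_,c,dd,e,g in CAL]
pc,i=fit(C,K,TW,b,[0,0,0],ignore=ig); print("held W",np.array(pc).round(4),np.degrees(pc[2]),i)
overlay(im,[(render(C,K,TW,pc)>.5,[0,0,255]),(b,[255,0,0])],(200,360,110,260),"z8c",3)
s=b&(np.arange(384)[:,None]<180); print("held jaw z",np.median(zz[s])); s=b&(np.arange(384)[:,None]>190)&(np.arange(384)[:,None]<230); print("body z",np.median(zz[s]))
# wanted: after rotating tool by dth and moving t: t+R(dth)*pc = p
dth=p[2]-pc[2]; c,s_=np.cos(dth),np.sin(dth); t=np.array(p[:2])-np.array([[c,-s_],[s_,c]])@np.array(pc[:2])
print("shift tool y,z mm",t[0]*1000,-t[1]*1000,"turn about tool x deg",-np.degrees(dth))
E
python3 f8.py
```

```text
p0 [np.float64(0.040145340692157805), np.float64(-0.11866584824010276), 0.0]
pocket W [ 0.0407 -0.1191 -0.0111] -0.6332919238284247 0.9245561175564531
held W [-0.002   0.0011 -0.0051] -0.2911536948222893 0.9320213651415261
held jaw z 0.0043439156785663735
body z 0.00941134832218185
shift tool y,z mm 42.71822541560644 120.21778391194513 turn about tool x deg 0.34213822900613544
```

```bash
python3 -c "
import cv2,numpy as np
a=cv2.imread('pics/z8p.png');b=cv2.imread('pics/z8c.png');h=max(a.shape[0],b.shape[0])
p=lambda x:np.pad(x,((0,h-x.shape[0]),(0,0),(0,0)))
c=np.hstack([p(a),p(b)]);c=cv2.resize(c,None,fx=.9,fy=.9);cv2.imwrite('pics/z8.png',c);print(c.shape)"
```

```text
(513, 756, 3)
```

View pics/z8.png

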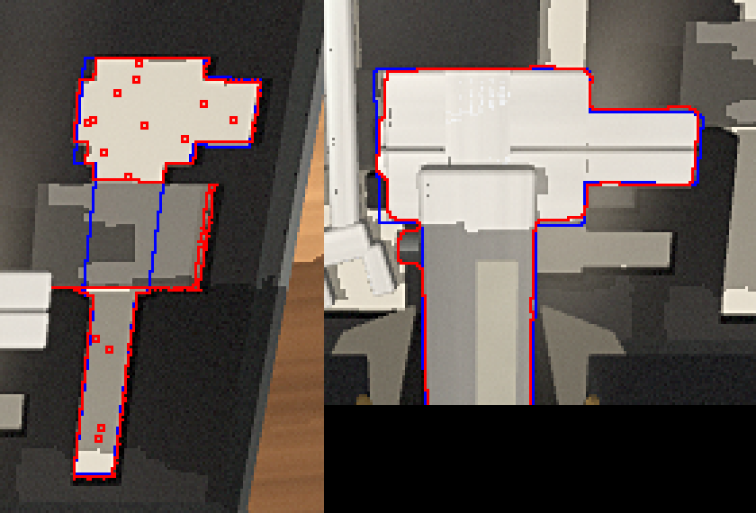

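>>> send_rows(
  rows=[
    [[0,15,40,0.3,0,0,15],[10,30,80,0.3,0,0,15],[30,42,112,0.3,0,0,15],[60,42.7,120.2,0.3,0,0,15],[95,42.7,120.2,0.3,0,0,15],[120,42.7,120.2,0.3,0,0,15],[130,42.7,120.2,0.3,0,0,15],[130,42.7,120.2,0.3,0,0,15]],
  ],
)

```text
clock: 17.25
position: [0.6012, -0.2758, 0.1192]
ee_rot: [1.283, 1.162, -1.284]
force: [0.6, -0.0, -1.4]
width: 0.254
```

```bash
python3 - <<'E'
from h import *
move([.6,-.28,.0873],-6.1)
s,im,d,K,T=snap('wrist','w9')
v,u=np.mgrid[0:384,0:512]; zz=with_depth(K,TW,np.c_[u.ravel(),v.ravel()],d.ravel()).reshape(384,512,3)[...,2]; np.save("zz9.npy",zz)
h,e=np.histogram(zz[20:225],bins=np.arange(-.06,.02,.001)); print([(round(a,3),int(n)) for a,n in zip(e,h) if n>300])
E
```

```text
clock 17.25 pos [ 0.6012 -0.2758  0.1192] psi -5.78 q [-0.15  0.72  0.84  1.64 -0.6   1.06 -0.81] F [ 0.6 -0.  -1.4] w 23.4
ROW [31.9 -0.7  4.3] [ 0.32 -0.03  0.12]
[(np.float64(-0.047), 375), (np.float64(-0.046), 980), (np.float64(-0.045), 308), (np.float64(-0.037), 1404), (np.float64(-0.036), 1165), (np.float64(-0.029), 408), (np.float64(-0.028), 3876), (np.float64(-0.027), 20953), (np.float64(-0.026), 18190), (np.float64(-0.025), 2458), (np.float64(-0.011), 597), (np.float64(-0.01), 535), (np.float64(0.003), 1513), (np.float64(0.004), 2640), (np.float64(0.005), 1884), (np.float64(0.006), 5652), (np.float64(0.007), 5589), (np.float64(0.008), 1644), (np.float64(0.009), 1267), (np.float64(0.01), 386)]
```

View pics/w9.png

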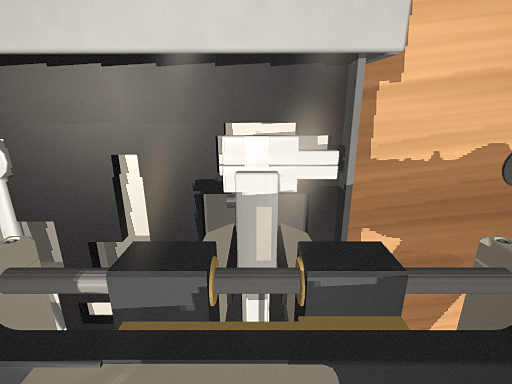

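```bash
python3 - <<'E'
from h import *
f=np.load("w9.npz"); im,K=f["im"],f["K"]
PC=infl([(-105,65,-7,7,0,0),(-20,46,-12,12,0,0),(33,65,-22,21,0,0),(40,58,-45,21,0,0)])
p=[-.0020,.0011,-.0051]
overlay(im,[(render_pocket(PC,K,TW,p,-26.3,-36.3)>.5,[0,0,255])],(180,380,100,250),"z9",4)
E
```

```text
(no output)
```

View pics/z9.png

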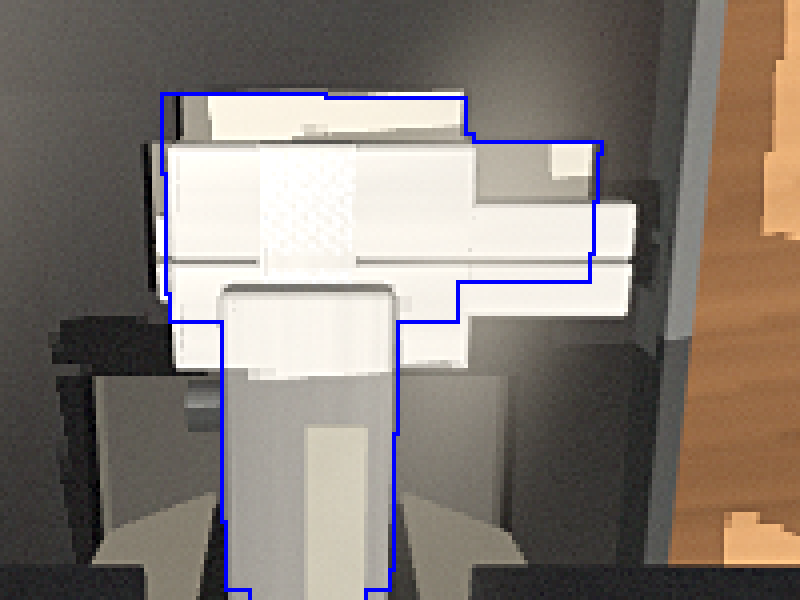

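>>> send_rows(
  rows=[
    [[12,0,-0.5,0,0,0,15],[20,0,-0.5,0,0,0,15],[26,0,-0.5,0,0,0,15],[29,0,-0.5,0,0,0,15],[31,0,-0.5,0,0,0,15],[32,0,-0.5,0,0,0,15],[33,0,-0.5,0,0,0,15],[33,0,-0.5,0,0,0,15]],
  ],
)

```text
clock: 18.1
position: [0.6018, -0.2759, 0.0873]
ee_rot: [1.283, 1.16, -1.283]
force: [-0.1, 0.2, -1.5]
width: 0.252
```

>>> send_rows(
  rows=[
    [[0.5,0,0,0,0,0,15],[1,0,0,0,0,0,15],[1.5,0,0,0,0,0,15],[2,0,0,0,0,0,15],[2.4,0,0,0,0,0,15],[2.7,0,0,0,0,0,15],[3,0,0,0,0,0,15],[3,0,0,0,0,0,15]],
  ],
)

```text
clock: 18.9
position: [0.6017, -0.2759, 0.0842]
ee_rot: [1.283, 1.16, -1.283]
force: [-0.6, 0.0, -1.3]
width: 0.251
```

>>> send_rows(
  rows=[
    [[0.3,0,0,0,0,0,15],[0.6,0,0,0,0,0,15],[0.9,0,0,0,0,0,15],[1.2,0,0,0,0,0,15],[1.4,0,0,0,0,0,15],[1.6,0,0,0,0,0,15],[1.6,0,0,0,0,0,15],[1.6,0,0,0,0,0,15]],
  ],
)

```text
clock: 19.7
position: [0.6019, -0.2759, 0.0836]
ee_rot: [1.284, 1.159, -1.283]
force: [-3.3, 2.4, 7.7]
width: 0.254
```

>>> send_rows(
  rows=[
    [[-0.5,0,0,0,0,0,33],[-0.5,0,0,0,0,0,33],[-0.5,0,0,0,0,0,33],[-0.5,0,0,0,0,0,33],[-8,0,0,0,0,0,33],[-20,0,0,0,0,0,33],[-45,0,0,0,0,0,33],[-85,0,0,0,0,0,33]],
  ],
)

```text
clock: 20.5
position: [0.6008, -0.2752, 0.1677]
ee_rot: [1.283, 1.162, -1.285]
force: [0.0, 0.6, -0.0]
width: 0.33
```

```bash
python3 - <<'E'
from h import *
s,im,d,K,T=snap('wrist','w10')
move([.50,.04,.24],30)
v,u=np.mgrid[0:384,0:512]; zz=with_depth(K,T,np.c_[u.ravel(),v.ravel()],d.ravel()).reshape(384,512,3)[...,2]; np.save("zz10.npy",zz)
h,e=np.histogram(zz[60:230,215:330],bins=np.arange(.07,.12,.001)); print([(round(a,3),int(n)) for a,n in zip(e,h) if n>100])
E
```

```text
clock 20.55 pos [ 0.6035 -0.2781  0.1759] psi -5.84 q [-0.18  0.67  0.88  1.59 -0.55  1.15 -0.84] F [ 1.3 -2.   4.9] w 30.1
ROW [ -65.8 -134.9 -305.7] [-35.84   0.27  -0.31]
[(np.float64(0.072), 276), (np.float64(0.073), 1112), (np.float64(0.074), 693), (np.float64(0.082), 426), (np.float64(0.083), 505), (np.float64(0.084), 146), (np.float64(0.085), 109), (np.float64(0.086), 236), (np.float64(0.087), 1009), (np.float64(0.088), 1002), (np.float64(0.089), 235), (np.float64(0.09), 116), (np.float64(0.091), 727), (np.float64(0.092), 4635), (np.float64(0.093), 5433), (np.float64(0.094), 1043), (np.float64(0.108), 131), (np.float64(0.109), 143)]
```

View pics/w10.png

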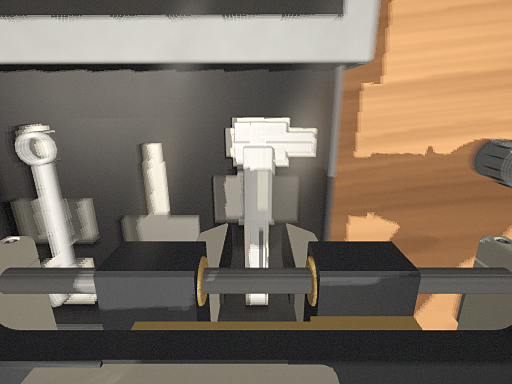

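>>> send_rows(
  rows=[
    [[-40,0,0,-6,0,0,45],[-65,-10,-40,-12,0,0,60],[-65,-30,-90,-18,0,0,60],[-65,-50,-138,-24,0,0,60],[-65,-70,-184,-30,0,0,60],[-65,-90,-230,-36,0,0,60],[-65,-110,-276,-40,0,0,60],[-65,-128,-320,-44,0,0,60]],
  ],
)

```text
clock: 21.35
position: [0.5072, 0.0531, 0.2338]
ee_rot: [0.705, 1.453, -0.702]
force: [0.0, 0.6, 0.9]
width: 0.6
```

```bash
python3 -c "
from h import *
move([.47,.35,.14],38)
"
```

```text
clock 21.35 pos [0.5072 0.0531 0.2338] psi 38.33 q [-0.83  0.28  0.79  1.89 -0.23  1.06 -0.85] F [0.  0.6 0.9] w 55.2
ROW [  94.   154.8 -256.1] [ 0.33  0.02 -0.11]
```

>>> send_rows(
  rows=[
    [[5,20,-35,0,0,0,60],[15,45,-75,0,0,0,60],[30,70,-115,0,0,0,60],[45,95,-155,0,0,0,60],[60,118,-195,0,0,0,60],[78,140,-230,0,0,0,60],[94,154,-256,0,0,0,60],[94,154,-256,0,0,0,60]],
  ],
)

```text
clock: 22.15
position: [0.4679, 0.353, 0.137]
ee_rot: [0.7, 1.457, -0.701]
force: [0.3, -0.5, 0.3]
width: 0.601
```

```bash
python3 - <<'E'
from h import *
move([.47,.35,.14],38)
s,im,d,K,T=snap('wrist','w11')
for n in ['key_mid','key_end']:
    for r in finder.place_of('wrist',n)[:2]: print(n,r,on_plane(K,T,r['xy'],.006).round(4))
for i,r in enumerate(finder.regions_of('wrist','key_mid')[:2]):
    print(r['confidence'],r['bbox'],r['region'].sum()); np.save(f'reg11_{i}.npy',r['region'])
E
```

```text
clock 22.15 pos [0.4679 0.353  0.137 ] psi 38.6 q [-1.18  0.52  0.64  1.81 -0.38  0.94 -1.27] F [ 0.3 -0.5  0.3] w 55.3
ROW [-3.  -0.2  3.6] [ 0.6  -0.08  0.1 ]
key_mid {'xy': [247.4, 181.7], 'confidence': 0.87} [[0.4605 0.3609 0.006 ]]
key_end {'xy': [248.4, 244.4], 'confidence': 0.71} [[0.4033 0.3148 0.006 ]]
0.93 [192.2, 133.6, 97.7, 116.1] 2322
```

View pics/w11.png

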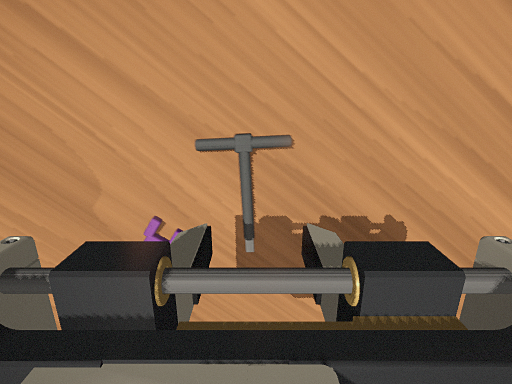

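```bash
python3 - <<'E'
from h import *
f=np.load("w11.npz"); im,d,K,T=f["im"],f["d"],f["K"],f["T"]; b=np.load("reg11_0.npy")
v,u=np.mgrid[150:230,270:300]; zz=with_depth(K,TW,np.c_[u.ravel(),v.ravel()],d[150:230,270:300].ravel())[:,2]; z0=np.median(zz); print("bench W",z0)
for zb in (z0,):
    C=[(a,b_,c,dd,e+zb*1000,g+zb*1000) for a,b_,c,dd,e,g in KEY]
    p,i=fit(C,K,TW,b,[-.003,.01,np.pi]); print("key W",np.array(p).round(4),np.degrees(p[2]),i)
overlay(im,[(b,[255,0,0]),(render(C,K,TW,p)>.5,[0,0,255])],(180,310,120,260),"z11",4)
E
```

```text
bench W -0.13593598443372618
key W [1.1000e-03 1.3700e-02 3.1874e+00] 182.62405506707105 0.9043427365277464
```

View pics/z11.png

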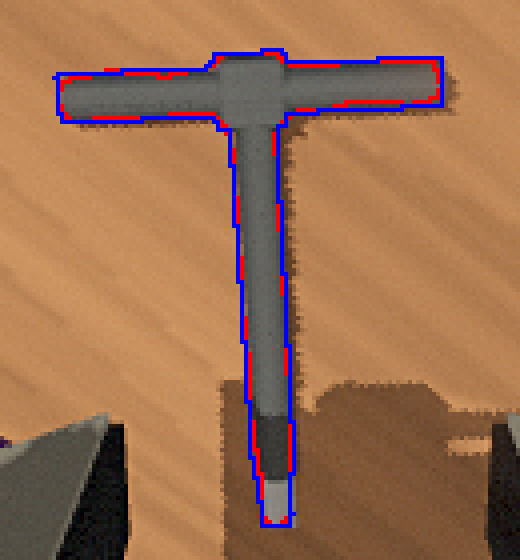

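>>> send_rows(
  rows=[
    [[25,2.5,-12.8,-2.6,0,0,60],[60,2.5,-12.8,-2.6,0,0,60],[95,2.5,-12.8,-2.6,0,0,60],[115,2.5,-12.8,-2.6,0,0,60],[127,2.5,-12.8,-2.6,0,0,60],[132,2.5,-12.8,-2.6,0,0,60],[134,2.5,-12.8,-2.6,0,0,60],[134,2.5,-12.8,-2.6,0,0,60]],
  ],
)

```text
clock: 23.15
position: [0.4654, 0.3599, 0.0057]
ee_rot: [0.672, 1.464, -0.67]
force: [0.0, 0.1, -0.6]
width: 0.597
```

```bash
python3 -c "
from h import *
snap('wrist','w12')
move([.46,.36,.002],41.1)
"
```

```text
clock 23.2 pos [0.4653 0.3601 0.0058] psi 40.79 q [-1.09  0.69  0.51  1.9  -0.51  0.68 -1.14] F [-0.6  0.7 -0.1] w 55.1
ROW [ 3.8 -4.1 -3.4] [-0.31 -0.01 -0.1 ]
```

View pics/w12.png

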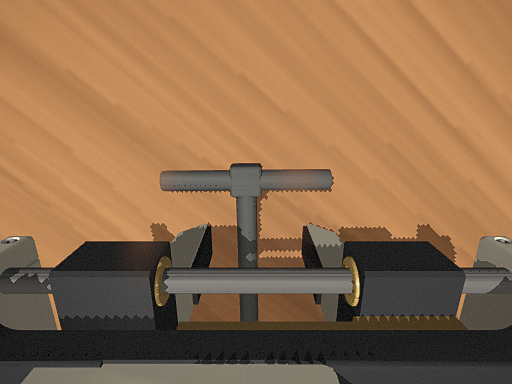

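```bash
python3 - <<'E'
from h import *
f=np.load("w12.npz"); im,d,K=f["im"],f["d"],f["K"]
for uv,z in (((246,181),.006),((247,230),.006),((162,181),.003),((332,180),.003)): print(uv,(on_plane(K,TW,uv,z)[0]*1000).round(1))
E
```

```text
(246, 181) [39.2  6.8  6. ]
(247, 230) [9.4 6.6 6. ]
(162, 181) [38.3 54.3  3. ]
(332, 180) [ 38.9 -41.5   3. ]
```

>>> send_rows(
  rows=[
    [[1.5,0.5,-5.5,0,0,0,60],[3.5,0.5,-5.5,0,0,0,60],[3.5,0.5,-5.5,0,0,0,60],[3.5,0.5,-5.5,0,0,0,5],[3.5,0.5,-5.5,0,0,0,5],[3.5,0.5,-5.5,0,0,0,5],[3.5,0.5,-5.5,0,0,0,5],[3.5,0.5,-5.5,0,0,0,5]],
  ],
  grip_force=55,
)

```text
clock: 24.0
position: [0.4615, 0.3642, 0.0012]
ee_rot: [0.671, 1.465, -0.671]
force: [-0.5, -0.0, -1.1]
width: 0.216
```

```bash
python3 -c "
from h import *
snap('wrist','w13')
move([.50,.06,.25],90)
"
```

```text
clock 24.05 pos [0.4614 0.3642 0.0012] psi 40.8 q [-1.1   0.7   0.5   1.9  -0.52  0.68 -1.14] F [0.3 0.1 0.5] w 15.7
ROW [-248.8 -169.5  255.5] [-49.2   0.   -0. ]
```

View pics/w13.png

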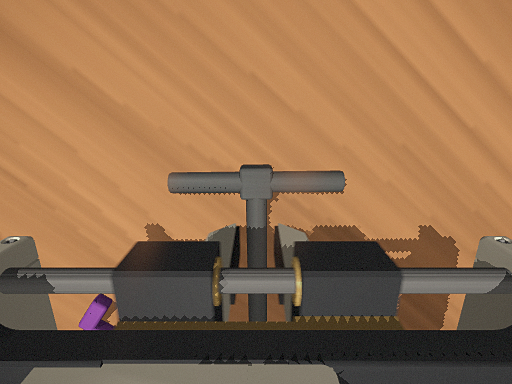

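>>> send_rows(
  rows=[
    [[0,0,0,0,0,0,5],[0,0,0,0,0,0,5],[-25,0,0,0,0,0,5],[-70,0,0,-8,0,0,5],[-115,-5,5,-16,0,0,5],[-160,-15,20,-24,0,0,5],[-200,-30,45,-32,0,0,5],[-235,-50,75,-40,0,0,5]],
  ],
)

```text
clock: 24.85
position: [0.4726, 0.275, 0.2381]
ee_rot: [0.121, 1.566, -0.119]
force: [1.2, -0.4, -2.3]
width: 0.111
```

```bash
python3 -c "
from h import *
move([.575,-.045,.25],150)
"
```

```text
clock 24.85 pos [0.4726 0.275  0.2381] psi 81.24 q [-1.01  0.31  0.51  1.78 -0.17  1.09 -0.6 ] F [ 1.2 -0.4 -2.3] w 10.2
ROW [ -12.  -300.6  150. ] [-6.876e+01  9.000e-02 -1.000e-02]
```

>>> send_rows(
  rows=[
    [[-12,-38,19,-8.5,0,0,5],[-12,-78,39,-17,0,0,5],[-12,-118,59,-25.5,0,0,5],[-12,-158,79,-34,0,0,5],[-12,-198,99,-42.5,0,0,5],[-12,-236,118,-51,0,0,5],[-12,-272,136,-59.5,0,0,5],[-12,-300,150,-68,0,0,5]],
  ],
)

```text
clock: 25.65
position: [0.5726, -0.0483, 0.2478]
ee_rot: [-0.774, 1.43, 0.773]
force: [0.7, 1.3, -1.5]
width: 0.116
```

```bash
python3 -c "
from h import *
move([.575,-.045,.25],174)
"
```

```text
clock 25.65 pos [ 0.5726 -0.0483  0.2478] psi 146.84 q [-0.31  0.34  0.41  1.69 -0.15  1.13  1.13] F [ 0.7  1.3 -1.5] w 10.7
ROW [-2.2 -0.2  4.1] [-2.716e+01 -4.000e-02 -1.000e-02]
```

>>> send_rows(
  rows=[
    [[-2,0,4,-8,0,0,5],[-2,0,4,-16,0,0,5],[-2,0,4,-23,0,0,5],[-2,0,4,-27,0,0,5],[-2,0,4,-27,0,0,5],[-2,0,4,-27,0,0,5],[-2,0,4,-27,0,0,5],[-2,0,4,-27,0,0,5]],
  ],
)

```text
clock: 26.45
position: [0.5748, -0.0418, 0.25]
ee_rot: [-1.126, 1.26, 1.126]
force: [-0.1, 0.2, -2.2]
width: 0.116
```

```bash
python3 - <<'E'
from h import *
move([.575,-.045,.25],174)
s,im,d,K,T=snap('wrist','w14')
for n in ['key_pocket','key_pocket_end','key_mid','key_end']:
    for r in finder.place_of('wrist',n)[:2]:
        u,v=np.round(r['xy']).astype(int); print(n,round(r['confidence'],2),r['xy'],with_depth(K,T,r['xy'],d[v,u]).round(4))
r=finder.regions_of('wrist','key_mid'); print([(q['confidence'],q['bbox']) for q in r])
for i,q in enumerate(r[:2]): np.save(f"reg14_{i}.npy",q['region'])
v,u=np.mgrid[0:384,0:512]; P=with_depth(K,TW,np.c_[u.ravel(),v.ravel()],d.ravel()).reshape(384,512,3)
zz=P[...,2]; np.save("zz14.npy",zz)
h,e=np.histogram(zz[60:230,40:230],bins=np.arange(-.20,-.13,.001)); print([(round(a,3),int(n)) for a,n in zip(e,h) if n>150])
E
```

```text
clock 26.45 pos [ 0.5748 -0.0418  0.25  ] psi 173.56 q [-0.25  0.34  0.31  1.68 -0.11  1.14  1.55] F [-0.1  0.2 -2.2] w 10.7
ROW [-0.  -0.6 -3.2] [-0.44 -0.   -0.01]
key_pocket 0.94 [131.9, 183.0] [[ 0.573  -0.1928  0.0738]]
key_pocket 0.37 [47.1, 252.2] [[ 0.6466 -0.3144  0.0874]]
key_pocket_end 0.85 [141.5, 246.1] [[ 0.6535 -0.1962  0.0835]]
key_mid 0.58 [256.0, 247.3] [[ 0.574  -0.0409  0.2615]]
key_end 0.75 [107.3, 60.7] [[ 0.441  -0.1738  0.1   ]]
[(0.97, [168.1, 164.5, 175.9, 158.2])]
[(np.float64(-0.178), 549), (np.float64(-0.177), 1457), (np.float64(-0.176), 915), (np.float64(-0.169), 315), (np.float64(-0.168), 1340), (np.float64(-0.167), 1475), (np.float64(-0.166), 425), (np.float64(-0.165), 187), (np.float64(-0.164), 279), (np.float64(-0.163), 526), (np.float64(-0.162), 616), (np.float64(-0.161), 289), (np.float64(-0.16), 321), (np.float64(-0.159), 1145), (np.float64(-0.158), 4547), (np.float64(-0.157), 4707), (np.float64(-0.156), 1003), (np.float64(-0.153), 216), (np.float64(-0.152), 343), (np.float64(-0.151), 350), (np.float64(-0.15), 310), (np.float64(-0.142), 294), (np.float64(-0.141), 289)]
```

View pics/w14.png

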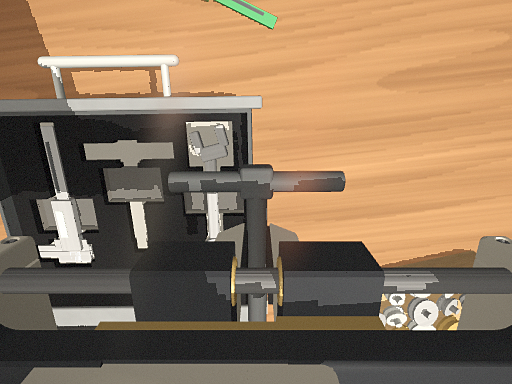

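```bash
cat > f14.py <<'E'
from h import *
f=np.load("w14.npz"); im,d,K,T=f["im"],f["d"],f["K"],f["T"]; zz=np.load("zz14.npy")
zr,zf=-157.4,-167.4
mask=(zz>-.1715)&(zz<-.1625)
use=np.zeros((384,512)); use[125:252,75:182]=1; use[160:200,160:]=0
PK=infl(KEY)
p,i=fitp(PK,(-22,22,-40,40),K,TW,mask,[-.015,.151,np.pi],zr,zf,use); print("pocket W",np.array(p).round(4),np.degrees(p[2]),i)
overlay(im,[(render_pocket(PK,K,TW,p,zr,zf)>.5,[0,0,255]),(mask&(use>0),[255,0,0])],(65,195,110,260),"z14p",3)
b=np.load("reg14_0.npy"); ig=np.zeros((384,512),bool); ig[240:]=True
C=[(a,b_,c,dd,e-1.2,g-1.2) for a,b_,c,dd,e,g in KEY]
pc,i=fit(C,K,TW,b,[0,0,np.pi],ignore=ig); print("held W",np.array(pc).round(4),np.degrees(pc[2]),i)
overlay(im,[(render(C,K,TW,pc)>.5,[0,0,255]),(b,[255,0,0])],(155,355,150,260),"z14c",3)
for (r0,r1,c0,c1) in ((175,190,175,235),(175,190,280,340),(168,192,246,268),(205,235,252,262)): print("z",np.median(zz[r0:r1,c0:c1][b[r0:r1,c0:c1]]), zz[r0:r1,c0:c1][b[r0:r1,c0:c1]].max())
dth=p[2]-pc[2]; c,s_=np.cos(dth),np.sin(dth); t=np.array(p[:2])-np.array([[c,-s_],[s_,c]])@np.array(pc[:2])
print("shift tool y,z mm",t[0]*1000,-t[1]*1000,"turn about tool x deg",-np.degrees(dth))
E
python3 f14.py; python3 -c "
import cv2,numpy as np
a=cv2.imread('pics/z14p.png');b=cv2.imread('pics/z14c.png');h=max(a.shape[0],b.shape[0])
p=lambda x:np.pad(x,((0,h-x.shape[0]),(0,0),(0,0)))
c=np.hstack([p(a),p(b)]);c=cv2.resize(c,None,fx=.8,fy=.8);cv2.imwrite('pics/z14.png',c);print(c.shape)"
```

```text
pocket W [-0.0136  0.1439  3.1537] 180.69231288997943 0.8452182880561546
held W [-1.7000e-03 -9.0000e-04  3.1431e+00] 180.08410494548968 0.9121183388150256
z 0.011105021390172387 0.15903526438835192
z 0.011090193433902912 0.15903526438835192
z 0.011694087397662409 0.15903526438835192
z 0.011370713501726332 0.013207376446160907
shift tool y,z mm -11.964977618445351 -144.76314786611255 turn about tool x deg -0.6082079444897546
(360, 792, 3)
```

View pics/z14.png

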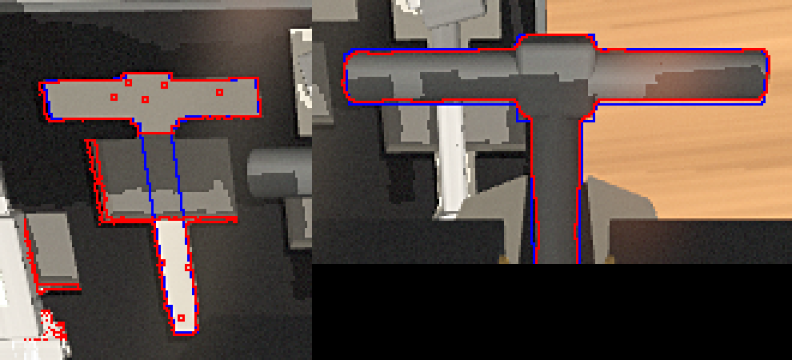

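>>> send_rows(
  rows=[
    [[0,-4,-45,-0.6,0,0,5],[0,-8,-90,-0.6,0,0,5],[15,-11,-130,-0.6,0,0,5],[40,-12,-144.8,-0.6,0,0,5],[75,-12,-144.8,-0.6,0,0,5],[105,-12,-144.8,-0.6,0,0,5],[125,-12,-144.8,-0.6,0,0,5],[125,-12,-144.8,-0.6,0,0,5]],
  ],
)

```text
clock: 27.55
position: [0.5687, -0.1864, 0.1222]
ee_rot: [-1.131, 1.258, 1.139]
force: [-0.6, -0.3, -1.8]
width: 0.11
```

```bash
python3 - <<'E'
from h import *
optics.get_image('wrist'); optics.get_image('wrist')
s,im,d,K,T=snap('wrist','w15')
move([.57,-.19,.085],174)
v,u=np.mgrid[0:384,0:512]; zz=with_depth(K,TW,np.c_[u.ravel(),v.ravel()],d.ravel()).reshape(384,512,3)[...,2]
h,e=np.histogram(zz[20:225],bins=np.arange(-.07,.02,.001)); print([(round(a,3),int(n)) for a,n in zip(e,h) if n>400])
PK=infl(KEY); p=[-.0017,-.0009,3.1431]
overlay(im,[(render_pocket(PK,K,TW,p,-32.4,-42.4)>.5,[0,0,255])],(150,360,90,250),"z15",3.5)
E
```

```text
clock 27.7 pos [ 0.5714 -0.1873  0.1262] psi 174.22 q [ 0.01  0.5   0.32  1.77 -0.19  0.9   1.88] F [-0.  -0.2 -1.7] w 10.6
ROW [41.2  1.2 -2.8] [ 0.22 -0.02  0.09]
[(np.float64(-0.053), 1148), (np.float64(-0.052), 1521), (np.float64(-0.044), 1085), (np.float64(-0.043), 3391), (np.float64(-0.042), 1533), (np.float64(-0.039), 659), (np.float64(-0.038), 1435), (np.float64(-0.037), 846), (np.float64(-0.035), 922), (np.float64(-0.034), 6115), (np.float64(-0.033), 16993), (np.float64(-0.032), 7214), (np.float64(-0.031), 795), (np.float64(-0.03), 477), (np.float64(-0.029), 635), (np.float64(-0.028), 752), (np.float64(-0.027), 720), (np.float64(-0.026), 428), (np.float64(-0.018), 1154), (np.float64(-0.017), 3025), (np.float64(-0.016), 1207), (np.float64(-0.006), 1302), (np.float64(-0.005), 5001), (np.float64(-0.004), 4784), (np.float64(-0.003), 800), (np.float64(0.009), 547), (np.float64(0.01), 1164), (np.float64(0.011), 1747), (np.float64(0.012), 443)]
```

View pics/z15.png

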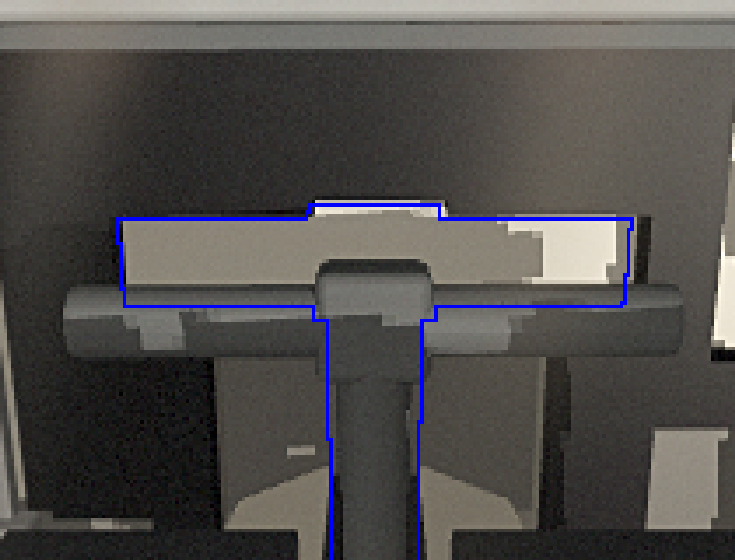

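>>> send_rows(
  rows=[
    [[14,0,0,0,0,0,5],[24,0,0,0,0,0,5],[31,0,0,0,0,0,5],[35,0,0,0,0,0,5],[37,0,0,0,0,0,5],[38,0,0,0,0,0,5],[39,0,0,0,0,0,5],[39,0,0,0,0,0,5]],
  ],
)

```text
clock: 28.5
position: [0.5708, -0.1871, 0.0862]
ee_rot: [-1.135, 1.255, 1.134]
force: [0.3, 1.0, -2.0]
width: 0.116
```

>>> send_rows(
  rows=[
    [[0.5,0,0,0,0,0,5],[1,0,0,0,0,0,5],[1.5,0,0,0,0,0,5],[2,0,0,0,0,0,5],[2.3,0,0,0,0,0,5],[2.6,0,0,0,0,0,5],[2.6,0,0,0,0,0,5],[2.6,0,0,0,0,0,5]],
  ],
)

```text
clock: 29.3
position: [0.5706, -0.1871, 0.0834]
ee_rot: [-1.134, 1.255, 1.135]
force: [-0.2, 0.2, -2.6]
width: 0.114
```

>>> send_rows(
  rows=[
    [[0.3,0,0,0,0,0,5],[0.6,0,0,0,0,0,5],[0.9,0,0,0,0,0,5],[1.2,0,0,0,0,0,5],[1.4,0,0,0,0,0,5],[1.4,0,0,0,0,0,5],[1.4,0,0,0,0,0,5],[1.4,0,0,0,0,0,5]],
  ],
)

```text
clock: 30.1
position: [0.5712, -0.1872, 0.0831]
ee_rot: [-1.135, 1.254, 1.134]
force: [-2.2, 1.0, 9.2]
width: 0.117
```

>>> send_rows(
  rows=[
    [[-0.5,0,0,0,0,0,25],[-0.5,0,0,0,0,0,25],[-0.5,0,0,0,0,0,25],[-0.5,0,0,0,0,0,25],[-8,0,0,0,0,0,25],[-25,0,0,0,0,0,25],[-60,0,0,0,0,0,25],[-105,0,0,0,0,0,25]],
  ],
)

```text
clock: 30.9
position: [0.5694, -0.1867, 0.1871]
ee_rot: [-1.133, 1.257, 1.137]
force: [0.7, -0.4, 0.3]
width: 0.247
```

>>> send_rows(
  rows=[
    [[-30,30,0,0,0,0,10],[-40,50,0,0,0,0,0],[-40,60,0,0,0,0,0],[-40,60,0,0,0,0,0],[-40,60,0,0,0,0,0],[-40,60,0,0,0,0,0],[-40,60,0,0,0,0,0],[-40,60,0,0,0,0,0]],
  ],
)

```text
clock: 31.7
position: [0.5112, -0.181, 0.2264]
ee_rot: [-1.134, 1.256, 1.135]
force: [-0.0, -0.7, 0.1]
width: 0.005
```

```bash
python3 - <<'E'
from h import *
s,im,d,K,T=snap('wrist','w16')
move([.42,-.172,.20],174)
v,u=np.mgrid[0:384,0:512]; P=with_depth(K,T,np.c_[u.ravel(),v.ravel()],d.ravel()).reshape(384,512,3); np.save("P16.npy",P)
for r in finder.place_of('wrist','drawer_handle')[:2]:
    print(r,on_plane(K,T,r['xy'],.098).round(4))
c,dd=optics.get_image('top'); cv2.imwrite("pics/top16.png",cv2.cvtColor(cv2.resize(c[20:280,90:430],None,fx=2.2,fy=2.2,interpolation=cv2.INTER_CUBIC),cv2.COLOR_RGB2BGR))
E
```

```text
clock 31.75 pos [ 0.5111 -0.181   0.2265] psi 174.22 q [-0.03  0.3   0.36  1.8  -0.12  1.06  1.84] F [ 0.1 -0.1  0.4] w 0.4
ROW [26.6 91.5 -0.2] [ 0.22 -0.01 -0.04]
{'xy': [259.5, 230.6], 'confidence': 0.73} [[ 0.567  -0.1824  0.098 ]]
{'xy': [253.8, 110.5], 'confidence': 0.55} [[ 0.4399 -0.1754  0.098 ]]
```

View pics/w16.png

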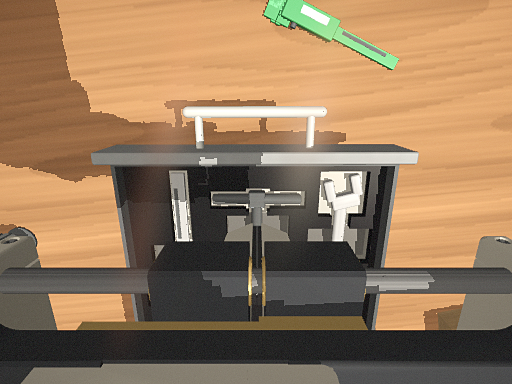

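View pics/top16.png

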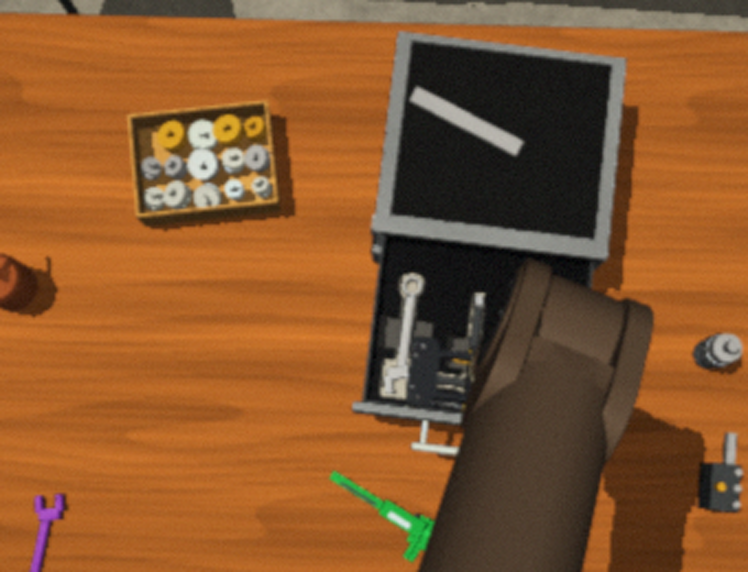

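```bash
python3 - <<'E'
from h import *
P=np.load("P16.npy")
for uv in ((215,197),(230,197),(285,197),(300,197),(257,225),(345,200),(332,190),(180,200),(180,230)): print(uv,P[uv[1],uv[0]].round(4))
org=np.array([.44,-.1754]); th=np.radians(-6.1); ex=np.array([np.cos(th),np.sin(th)]); ey=np.array([-ex[1],ex[0]])
q=P[100:170,150:360].reshape(-1,3); X=(q[:,:2]-org)@ex; Y=(q[:,:2]-org)@ey
hb=(q[:,2]>.085)&(q[:,2]<.104)&(abs(X)<.012); print("handle x'",np.percentile(X[hb],[2,50,98]),"y'",np.percentile(Y[hb],[1,99]),"z",np.percentile(q[hb,2],[50,98]))
pn=(q[:,2]>.112)&(X<.08)&(X>.02); print("panel x'",np.percentile(X[pn],[2,98]),"z",np.median(q[pn,2]))
for t in("w8","w10"):
    f=np.load(t+".npz"); v,u=np.mgrid[0:120,100:400]; q=with_depth(f["K"],f["T"],np.c_[u.ravel(),v.ravel()],f["d"][0:120,100:400].ravel()); X=(q[:,:2]-org)@ex
    c=(q[:,2]>.118)&(q[:,2]<.135)&(X>.15); print(t,"chest x'",np.percentile(X[c],[.5,2,5]),"z",np.median(q[c,2]))
f=np.load("top0.npz"); K,T=Tcam("top"); v,u=np.mgrid[20:240,250:390]; q=with_depth(K,T,np.c_[u.ravel(),v.ravel()],f["d"][20:240,250:390].ravel()); X=(q[:,:2]-org)@ex
c=(q[:,2]>.115)&(X>.15); print("top chest",np.percentile(X[c],[.5,2,5]),np.median(q[c,2])); c=(q[:,2]>.11)&(X<.12); print("panel",np.percentile(X[c],[2,50,98]))
print("ROW to start"); 
S=org+ex*(-.045); print(S)
move([S[0],S[1],.16],173.9); move([S[0],S[1],.078],173.9)
E
```

```text
(215, 197) [ 0.525  -0.2262  0.0933]
(230, 197) [ 0.5266 -0.2102  0.0935]
(285, 197) [ 0.5325 -0.1514  0.0937]
(300, 197) [ 0.5339 -0.1355  0.0943]
(257, 225) [ 0.5619 -0.1846  0.094 ]
(345, 200) [ 0.5429 -0.0871  0.0924]
(332, 190) [ 0.5293 -0.1014  0.0947]
(180, 200) [ 0.5266 -0.2662  0.0872]
(180, 230) [ 0.5618 -0.2724  0.0882]
handle x' [-0.00443677  0.0010119   0.00997695] y' [-0.0666082   0.06743292] z [0.09948326 0.10155674]
panel x' [0.0353822  0.04779677] z 0.12122981416897682
w8 chest x' [0.27216593 0.27269299 0.27332632] z 0.125882968795547
w10 chest x' [0.27378009 0.27433412 0.27535353] z 0.12633734066376112
top chest [0.27517811 0.27886998 0.28690301] 0.1260654995960211
panel [-0.03488996  0.04094968  0.05340171]
ROW to start
[ 0.39525479 -0.17061812]
clock 31.85 pos [ 0.5111 -0.181   0.2268] psi 174.22 q [-0.03  0.3   0.36  1.8  -0.12  1.06  1.84] F [0.9 1.2 0.5] w 0.5
ROW [ 66.8 116.2  -1.3] [ 0.32 -0.   -0.02]
clock 31.85 pos [ 0.5111 -0.181   0.2268] psi 174.22 q [-0.03  0.3   0.36  1.8  -0.12  1.06  1.84] F [0.9 1.2 0.5] w 0.5
ROW [148.8 116.2  -1.3] [ 0.32 -0.   -0.02]
```

>>> send_rows(
  rows=[
    [[0,40,-1,0.3,0,0,0],[5,80,-1,0.3,0,0,0],[25,110,-1,0.3,0,0,0],[60,116,-1,0.3,0,0,0],[100,116,-1,0.3,0,0,0],[130,116,-1,0.3,0,0,0],[148,116,-1,0.3,0,0,0],[148,116,-1,0.3,0,0,0]],
  ],
)

```text
clock: 32.65
position: [0.394, -0.17, 0.0773]
ee_rot: [-1.128, 1.26, 1.134]
force: [-0.3, 1.3, 0.6]
width: 0.007
```

```bash
python3 - <<'E'
from h import *
s,im,d,K,T=snap('wrist','w17')
move([.395,-.1706,.078],173.9)
E
```

```text
clock 32.7 pos [ 0.3948 -0.1703  0.0785] psi 173.89 q [ 0.03  0.34  0.32  2.22 -0.18  0.61  1.94] F [0.4 0.1 0.4] w 0.2
ROW [ 0.5 -0.2 -0.3] [-0.01  0.01 -0.13]
```

View pics/w17.png

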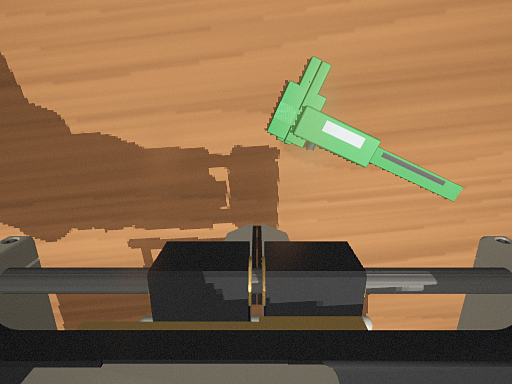

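>>> send_rows(
  rows=[
    [[0,-8,0,0,0,0,0],[0,-16,0,0,0,0,0],[0,-23,0,0,0,0,0],[0,-28,0,0,0,0,0],[0,-33,0,0,0,0,0],[0,-40,0,0,0,0,0],[0,-49,0,0,0,0,0],[0,-59,0,0,0,0,0]],
  ],
)

```text
clock: 33.5
position: [0.4543, -0.1764, 0.0789]
ee_rot: [-1.13, 1.258, 1.132]
force: [-4.7, 0.8, 2.2]
width: 0.003
```

>>> send_rows(
  rows=[
    [[0,-10,0,0,0,0,0],[0,-20,0,0,0,0,0],[0,-30,0,0,0,0,0],[0,-40,0,0,0,0,0],[0,-50,0,0,0,0,0],[0,-60,0,0,0,0,0],[0,-70,0,0,0,0,0],[0,-80,0,0,0,0,0]],
  ],
)

```text
clock: 34.3
position: [0.5344, -0.185, 0.0789]
ee_rot: [-1.131, 1.258, 1.131]
force: [-2.9, 3.5, 0.1]
width: 0.008
```

>>> send_rows(
  rows=[
    [[0,-10,0,0,0,0,0],[0,-20,0,0,0,0,0],[0,-30,0,0,0,0,0],[0,-39,0,0,0,0,0],[0,-47,0,0,0,0,0],[0,-54,0,0,0,0,0],[0,-60,0,0,0,0,0],[0,-64,0,0,0,0,0]],
  ],
)

```text
clock: 35.1
position: [0.598, -0.192, 0.0791]
ee_rot: [-1.131, 1.257, 1.13]
force: [-2.9, 3.0, -0.6]
width: 0.005
```

```bash
python3 - <<'E'
from h import *
move([.395,-.1706,.078],173.9)
s=arm.observe(); org=np.array([.44,-.1754]); th=np.radians(-6.1); print("x' ",(s["position"][:2]-org)@[np.cos(th),np.sin(th)])
snap('scene','s18'); snap('wrist','w18')
E
```

```text
clock 35.1 pos [ 0.598  -0.192   0.0791] psi 173.92 q [ 0.02  0.6   0.31  1.74 -0.23  0.84  1.9 ] F [-2.9  3.  -0.6] w 0.4
ROW [ 1.000e+00  2.041e+02 -2.000e-01] [ 0.02 -0.01  0.02]
x'  0.15883934714813697
```

View pics/s18.png

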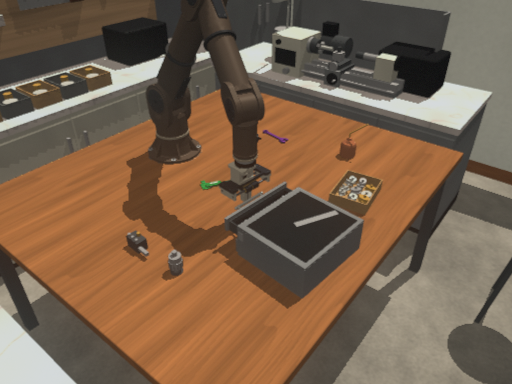

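>>> send_rows(
  rows=[
    [[0,-6,0,0,0,0,0],[0,-12,0,0,0,0,0],[0,-18,0,0,0,0,0],[0,-24,0,0,0,0,0],[0,-29,0,0,0,0,0],[0,-33,0,0,0,0,0],[0,-37,0,0,0,0,0],[0,-40,0,0,0,0,0]],
  ],
)

```text
clock: 36.0
position: [0.6374, -0.1963, 0.079]
ee_rot: [-1.131, 1.258, 1.13]
force: [-2.4, -0.6, 2.0]
width: 0.009
```

>>> send_rows(
  rows=[
    [[0,-1.5,0,0,0,0,0],[0,-3,0,0,0,0,0],[0,-4,0,0,0,0,0],[0,-5,0,0,0,0,0],[0,-6,0,0,0,0,0],[0,-7,0,0,0,0,0],[0,-8,0,0,0,0,0],[0,-8,0,0,0,0,0]],
  ],
)

```text
clock: 36.8
position: [0.6452, -0.1969, 0.079]
ee_rot: [-1.131, 1.257, 1.13]
force: [-2.5, -2.3, 0.8]
width: 0.003
```

>>> send_rows(
  rows=[
    [[0,-0.6,0,0,0,0,0],[0,-1.2,0,0,0,0,0],[0,-1.8,0,0,0,0,0],[0,-2.4,0,0,0,0,0],[0,-3,0,0,0,0,0],[0,-3.5,0,0,0,0,0],[0,-4,0,0,0,0,0],[0,-4,0,0,0,0,0]],
  ],
)

```text
clock: 37.6
position: [0.6491, -0.1974, 0.079]
ee_rot: [-1.131, 1.257, 1.131]
force: [-2.7, -1.3, 0.2]
width: 0.005
```

>>> send_rows(
  rows=[
    [[0,-0.5,0,0,0,0,0],[0,-1,0,0,0,0,0],[0,-1.5,0,0,0,0,0],[0,-2,0,0,0,0,0],[0,-2.4,0,0,0,0,0],[0,-2.8,0,0,0,0,0],[0,-3,0,0,0,0,0],[0,-3,0,0,0,0,0]],
  ],
)

```text
clock: 38.4
position: [0.6492, -0.1974, 0.0789]
ee_rot: [-1.127, 1.261, 1.135]
force: [-13.3, 1.0, 9.9]
width: 0.005
```

```bash
python3 - <<'E'
from h import *
s,im,d,K,T=snap('scene','s19')
cv2.imwrite("pics/s19z.png",cv2.cvtColor(cv2.resize(im[140:300,200:380],None,fx=3.5,fy=3.5,interpolation=cv2.INTER_CUBIC),cv2.COLOR_RGB2BGR))
snap('wrist','w19')
E
```

```text
(no output)
```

View pics/s19z.png

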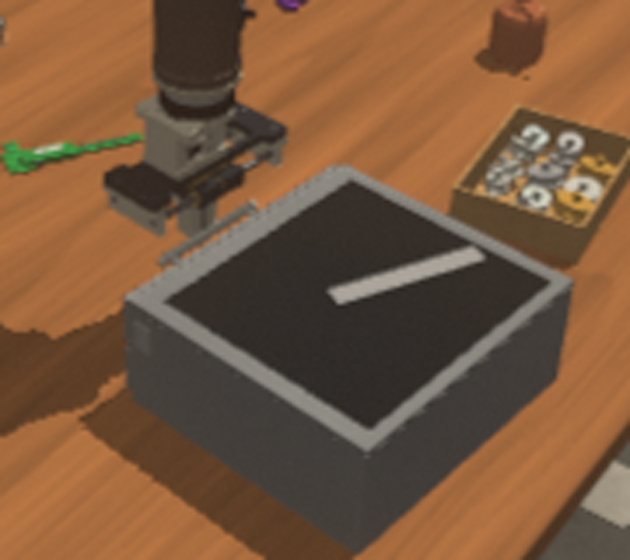

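View pics/w19.png

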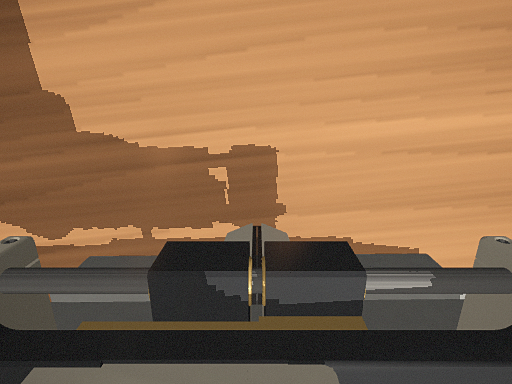

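>>> send_rows(
  rows=[
    [[0,5,0,0,0,0,0],[0,20,0,0,0,0,0],[0,50,0,0,0,0,0],[-20,80,0,0,0,0,0],[-60,110,0,0,0,0,0],[-90,130,0,0,0,0,0],[-110,140,0,0,0,0,0],[-110,140,0,0,0,0,0]],
  ],
)

```text
clock: 39.3
position: [0.5142, -0.1831, 0.1926]
ee_rot: [-1.134, 1.252, 1.125]
force: [0.5, 0.6, -0.5]
width: 0.008
```

>>> send_rows(
  rows=[
    [[-40,20,30,0,0,0,0],[-60,40,70,0,0,0,0],[-60,40,110,0,0,0,0],[-60,40,150,0,0,0,0],[-60,40,190,0,0,0,0],[-60,40,220,0,0,0,0],[-60,40,230,0,0,0,0],[-60,40,230,0,0,0,0]],
  ],
)

```text
clock: 40.1
position: [0.4979, 0.052, 0.2485]
ee_rot: [-1.133, 1.256, 1.133]
force: [0.4, -0.5, -0.6]
width: 0.008
```

```bash
python3 - <<'E'
from h import *
s,im,d,K,T=snap('scene','s20')
a=cv2.resize(im[140:300,180:380],None,fx=2,fy=2,interpolation=cv2.INTER_CUBIC)
st,it,dt,K,T=snap('top','t20')
b=cv2.resize(it[20:290,60:440],None,fx=2,fy=2,interpolation=cv2.INTER_CUBIC)
cv2.imwrite("pics/s20z.png",cv2.cvtColor(a,cv2.COLOR_RGB2BGR)); cv2.imwrite("pics/t20z.png",cv2.cvtColor(b,cv2.COLOR_RGB2BGR))
for r in finder.place_of('top','drawer_handle')[:1]: print(r,on_plane(K,T,r['xy'],.094).round(4))
move([.4,0,.2],174)
q0=(.44,-.172)
org=np.array([.44,-.1754]); th=np.radians(-6.1); ex=np.array([np.cos(th),np.sin(th)]); ey=np.array([-ex[1],ex[0]])
v,u=np.mgrid[20:240,250:390]; q=with_depth(K,T,np.c_[u.ravel(),v.ravel()],dt[20:240,250:390].ravel()); X=(q[:,:2]-org)@ex; Y=(q[:,:2]-org)@ey
for lo,hi in((.07,.104),(.113,.1225),(.1235,.132)):
    c=(q[:,2]>lo)&(q[:,2]<hi)&(X>.1)&(abs(Y)<.06); print((lo,hi),c.sum(),np.percentile(X[c],[2,50,98]) if c.sum() else None)
E
```

```text
{'xy': [308.5, 152.1], 'confidence': 0.88} [[ 0.657  -0.1969  0.094 ]]
clock 40.25 pos [0.4975 0.0485 0.2488] psi 173.8 q [-0.41  0.21  0.25  1.85 -0.06  1.09  1.32] F [ 0.1 -1.1  0.6] w 0.3
ROW [ 48.9  91.7 -58.7] [-0.2  -0.03  0.01]
(0.07, 0.104) 303 [0.22226465 0.23444775 0.26375889]
(0.113, 0.1225) 326 [0.26204708 0.27461265 0.55194624]
(0.1235, 0.132) 3424 [0.27972401 0.41201761 0.54394764]
```

View pics/t20z.png

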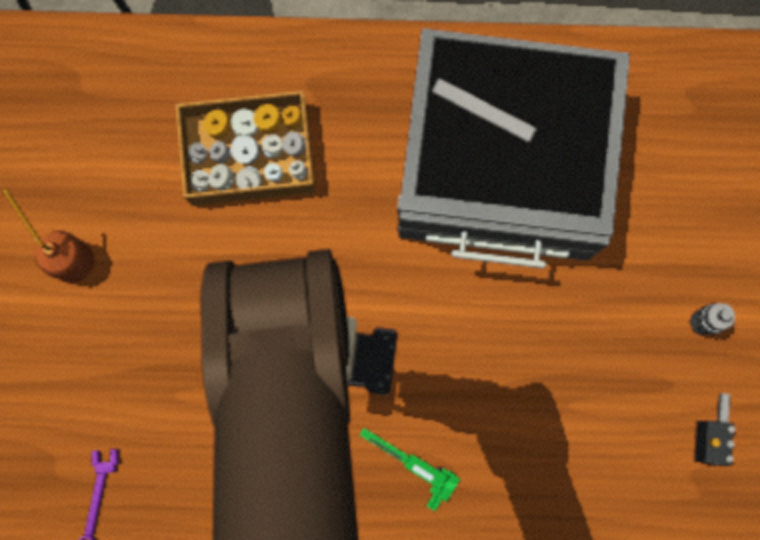

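View pics/s20z.png

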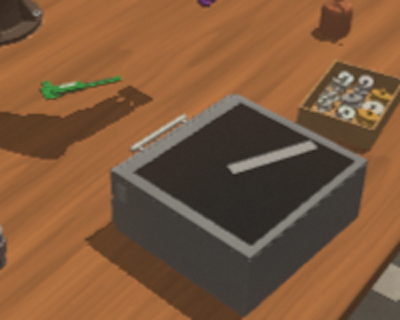

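```bash
python3 - <<'E'
from h import *
move([.62,-.2,.25],173.9)
E
```

```text
clock 40.25 pos [0.4975 0.0485 0.2488] psi 173.8 q [-0.41  0.21  0.25  1.85 -0.06  1.09  1.32] F [ 0.1 -1.1  0.6] w 0.3
ROW [  -1.  -148.6 -233.8] [-0.1  -0.03  0.01]
```

>>> send_rows(
  rows=[
    [[0,-20,-35,0,0,0,0],[0,-45,-75,0,0,0,0],[0,-70,-115,0,0,0,0],[0,-98,-155,0,0,0,0],[0,-125,-195,0,0,0,0],[0,-145,-228,0,0,0,0],[0,-148,-234,0,0,0,0],[0,-148,-234,0,0,0,0]],
  ],
)

```text
clock: 41.05
position: [0.6189, -0.2016, 0.2485]
ee_rot: [-1.127, 1.261, 1.127]
force: [-0.9, 0.7, -0.1]
width: 0.003
```

```bash
python3 - <<'E'
from h import *
optics.get_image('wrist'); optics.get_image('wrist')
s,im,d,K,T=snap('wrist','w21')
org=np.array([.44,-.1754]); th=np.radians(-6.1); ex=np.array([np.cos(th),np.sin(th)]); ey=np.array([-ex[1],ex[0]])
v,u=np.mgrid[0:384,0:512]; P=with_depth(K,T,np.c_[u.ravel(),v.ravel()],d.ravel()).reshape(384,512,3)
np.save("P21.npy",P)
X=(P[...,:2]-org)@ex
for c in (200,180):
  print(c,[(r,round(float(X[r,c]),4),round(float(P[r,c,2]),4)) for r in range(90,238,3)])
E
```

```text
200 [(90, 0.087, -0.0001), (93, 0.0908, 0.0002), (96, 0.0947, 0.0018), (99, 0.0985, 0.0004), (102, 0.1024, 0.0011), (105, 0.1063, 0.0002), (108, 0.1102, 0.002), (111, 0.1142, 0.0003), (114, 0.1181, 0.0016), (117, 0.1221, 0.0014), (120, 0.1261, 0.0018), (123, 0.1302, 0.0009), (126, 0.1342, 0.0008), (129, 0.1383, 0.0011), (132, 0.1424, 0.001), (135, 0.1465, 0.0017), (138, 0.1507, 0.0014), (141, 0.155, 0.0009), (144, 0.1592, 0.0008), (147, 0.1634, 0.0009), (150, 0.1679, -0.0004), (153, 0.1717, 0.0026), (156, 0.1763, 0.0011), (159, 0.1807, 0.0009), (162, 0.1848, 0.002), (165, 0.1893, 0.0018), (168, 0.1939, 0.0008), (171, 0.1983, 0.0012), (174, 0.2027, 0.0018), (177, 0.2072, 0.0018), (180, 0.2118, 0.0016), (183, 0.2162, 0.0021), (186, 0.2213, 0.0005), (189, 0.2259, 0.0006), (192, 0.2306, 0.0005), (195, 0.2348, 0.002), (198, 0.2401, 0.0005), (201, 0.2444, 0.0019), (204, 0.2494, 0.0012), (207, 0.2543, 0.001), (210, 0.2596, -0.0001), (213, 0.2253, 0.0963), (216, 0.262, 0.0177), (219, 0.2521, 0.0517), (222, 0.2537, 0.058), (225, 0.2581, 0.0578), (228, 0.2619, 0.059), (231, 0.2656, 0.0605), (2
[... 483 characters left out ...]
0.1634, 0.0007), (150, 0.1678, -0.0), (153, 0.1719, 0.0012), (156, 0.1765, -0.0002), (159, 0.1806, 0.0014), (162, 0.1849, 0.0013), (165, 0.1894, 0.0013), (168, 0.1938, 0.0012), (171, 0.1981, 0.0021), (174, 0.203, 0.0004), (177, 0.2079, -0.001), (180, 0.212, 0.0007), (183, 0.2162, 0.0018), (186, 0.221, 0.0014), (189, 0.2259, 0.0007), (192, 0.2306, 0.0004), (195, 0.2353, 0.0005), (198, 0.24, 0.0005), (201, 0.2445, 0.0014), (204, 0.2493, 0.0015), (207, 0.2543, 0.0009), (210, 0.2596, -0.0001), (213, 0.2642, 0.0006), (216, 0.2612, 0.0195), (219, 0.2515, 0.053), (222, 0.2543, 0.0566), (225, 0.2581, 0.0577), (228, 0.2624, 0.0578), (231, 0.2659, 0.0597), (234, 0.2624, 0.0757), (237, 0.2621, 0.0847)]
```

View pics/w21.png

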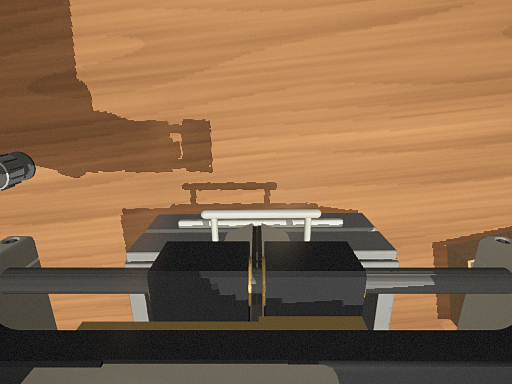

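```bash
python3 -c "
from h import *
s=arm.observe(); print(s['clock'],s['force'].round(1)); print(arm.sign_off())"
```

```text
41.2 [-0.   1.6 -0.4]
the job is handed in; nothing more can be done
None
```

The spanner, caliper and chuck key are each in their own foam cut-out, and I pushed the drawer shut and let go. I handed the job in at 41.2 s of the 72 s allowed.

**Tools:** I lowered each tool until the wrist felt about 8–9 N from the pocket floor, then opened the fingers a little inside the finger recess. Wrist-camera depth afterwards showed all three flat, with the pocket floor at about 82.5 mm:

| Tool | Measured top | Height above floor | Expected |
|---|---|---|---|
| Spanner ring | 92.9 mm | about 10 mm | 10 mm |
| Caliper jaws | 87.5 mm | about 5 mm | 5 mm |
| Chuck key | 93.5–94 mm | 11–11.5 mm | 12 mm |

**Drawer:** I pushed it with the shut fingers on the middle of the handle, slowing towards the end. It stopped dead with the force at 13 N. After I backed off, its front was level with the lower drawer's front to within about 1 mm.

**Checks that disagreed:**
- **Drawer travel:** the top camera put the handle travel at about 219 mm, while I had estimated a gap of about 225 mm. I relied on the hard stop and the level fronts.
- **Chuck key picture:** my first close picture of the key was taken before the arm had settled, so the gripper came down about 5 mm to one side. I saw this before closing the fingers and corrected it.

In the last top view the other things, including the purple and green look-alikes, look unmoved. The gripper was in the air touching nothing when I handed in.

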